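Turn the picture board over on the shop's display stand

ROBOT

A 6-joint arm with a two-finger parallel gripper is mounted at the origin on the work surface. World frame = base frame: x ahead of the robot, y to its left, z up, the work surface at z = 0. Lengths are in m, angles in degrees, forces in N, time in s.
With the tool pointing down it reaches from about 0.375 to 0.9 m from the base axis. Payload 3.1 kg.
Tool frame: the origin (TCP) lies on the centre line of the jaws, within the pads' length; the fingertips stand 22 mm ahead of it and the grasp point (between the pads) lies 3 mm ahead of it; z points along the fingers, y is the line along which they close (so a half turn about z gives the same grasp; the last joint's range is limited). The gripper opens to 87 mm and grips with 3 to 60 N. Pads are 19 mm wide; open, the fingers measure 117 mm over their backs; the gripper's body (75 mm by 190 mm) begins 51 mm behind the grasp point.
Start: joints at [-81.618, 30.224, 82.088, -0, 67.689, -10.227], TCP at [0.199, -0.592, 0.206] pointing down, gripper open.
Joint ranges: [-176.69, 176.69], [-43.24, 126.21], [12.49, 139.97], [-82, 262], [0, 151.66], [-163.58, 163.58]. Speed limits (degrees/s): [159.86, 159.86, 180, 180, 180, 180].

INTERFACE

Orientations are given as a 3x3 rotation matrix whose columns are the frame's x, y, z axes.
In Python, from rig import * gives the robot as it stands.
- The arm moves only by the shell command python3 -m jog 'ROWS'. ROWS is text: rows parted by semicolons, each of 7 numbers parted by spaces: the shift along the tool's x, y, z in mm, then the turn, a rotation vector about the tool's x, y, z in rad, then the finger opening in mm, from 0 to 87. In form: tx ty tz ax ay az fingers; .... A call has 1 to 12 rows; each row shifts and turns the commanded pose from where the row before left it, along the tool's axes as they then stand; what a row does not reach is not made up. A row lasts 1/8 s, in which the tool goes at most 62.5 mm and 10.7 degrees, less where a joint would pass 70% of its speed; a pose out of reach is approached as far as the arm can. A call with a gripper value outside its range is refused whole. The fingers move at their own pace and stop on an object; the grip force is fixed at half the most. Time passes only in rows, so rows that do not move let the fingers close. It gives the time, the measured TCP pose, the force, the opening and the grip force at its end, in the units of the state.
- read_state(): the state, without advancing time (a new reading comes with each control period).
- capture(name): name is "scene" or "top" or "wrist"; returns a dict with "color" (480x640x3 uint8, red, green, blue), "camera_matrix" (3x3 intrinsics, pixels), "distortion" ([k1, k2, p1, p2, k3] as OpenCV has them; the pictures are not rectified), "R" (3x3) and "t" (3): a world point X has camera coordinates R X + t. Camera axes: x right, y down, z forward; pixel columns grow to the right and rows downward; lengths in m; the calibration is good to about 2 mm. A picture is of the moment at which its call begins. There is no depth.
- hand_in(): hands the job in; it is judged then, once.
Trained networks look in the newest picture that a camera, given by its name, has taken for a name from the list of things; names that differ only in an ending like _2 or _b are one class to them, and where a whole thing is asked for, a point or a joint stands for the part that bears it (a point fixed in the world has none). Each returns a list of dicts, best first, with "conf" (0 to 1); they miss things now and then, are a little off and sometimes report something else, mostly with a low value. They report only what shows in the picture. A call takes as long as a camera call.
- find_in(camera, target): "at" ([x, y, z] in m, in world coordinates, good to about 4 mm: the middle of the surface that is visible of it).
- trace(camera, target): "pixels" (480x640 bool, what is visible of it).
- place_of(camera, target): "at" ([x, y, z] in m, in world coordinates, good to about 4 mm: a listed point, or the origin of a listed thing).
The state is a dict: "time_s": time; "joint_positions": joint angles; "qvel": joint speeds; "tau": joint torques, N m; "position": TCP position; "tcp_rot": TCP orientation; "force": force on the tool from outside, world axes, zero at the start; "moment": the same for the moment, N m; "opening": opening from 0.0 (shut) to 1.0 (fully open); "grasp_force": force on a finger pad.
Only numpy, scipy, OpenCV 4.12 (cv2) and the standard library are available. Lean on these libraries where they do the work, as an engineer would, in place of code of your own. Each camera call takes 0.05 s, during which the arm holds its last target. There are 200 camera calls.

TASK

The plywood picture board lies face down on the right-hand wing of the white V-shaped display stand. Turn it over, across the gutter, onto the left-hand wing so that its picture shows, easing it down instead of letting it slam; then slide it along the wing, square in the gutter, and up to the wooden end stop; hold it pressed against the stop with a steady light push of about 10 newtons for half a second, never ramming it, and leave it flush there. Leave all the other things on the counter where they are.

Things in the scene. Friction and masses are not known exactly. Their poses are not given: they have to be found in the camera images.
- stand: Fixed white V-shaped display stand, 240 mm long. Origin: centre of its footprint, at counter height. x: along the gutter to the end with the stop (away from the robot); y: to the left wing; z: up. From the gutter a flat wing rises at 25 degrees to either side: 240 mm long, 105 mm up the slope, 10 mm thick. Beneath: base plate 240 x 200 x 10 mm and short legs inside the rims.
- gutter (a point): Middle of the gutter line of the stand, where the upper surfaces of the two wings meet: 50 mm above the counter, straight above the stand's origin. Axes as the stand's.
- rim_left (a point): Middle of the left wing's outer rim, upper surface: stand's y = 95 mm, z = 94 mm. The rim is free: outside and below it is open space.
- rim_right (a point): Middle of the right wing's outer rim, upper surface: stand's y = -95 mm, z = 94 mm. Also free outside and below, down to the flat book on the counter.
- board: Loose plywood board, one face with a picture, the other plain: 130 mm (its x) by 150 mm (y) by 12 mm thick (z), 0.15 to 0.3 kg. Origin: its very centre; z points out of the picture. At the start it lies picture down on the right wing, one 130 mm edge in the gutter; it can pivot there when its outer edge is lifted from below. Once past upright it falls over to the left unless held back.
- board_edge (a point): Middle of the board's 130 mm edge (half way through the thickness) that is the upper, outer one at the start, where it overhangs the right wing's rim by 46 mm: 75 mm from the board's centre along its y.
- stop: Fixed rigid wooden bar across the left wing near its far end: 12 mm thick, 85 mm up the slope (y 12 to 97 mm), 22 mm tall. Origin: on the gutter line, in the plane of the face that the board must meet (stand's x = 110 mm). x: along the gutter, away from the robot; y: up the left wing; z: square off that wing. A board lying home has its centre near (-65, 76, 6) mm in this frame.
- train: Bystander: loose wooden toy engine, 100 x 48 x 51 mm, on the counter outside the left wing. Origin: centre of its underside.
- book: Bystander: loose closed book lying flat, 130 x 100 x 18 mm, on the counter outside the right wing. Origin: centre of its underside.
- game: Bystander: loose boxed game lying flat, 92 x 152 x 39 mm, beyond the far end of the stand. Origin: centre of its underside.
- mug: Bystander: loose white mug, 76 mm across, 90 mm tall. Origin: centre of its underside.
- tin: Bystander: loose metal can, 70 mm across, 100 mm tall. Origin: centre of its underside.
- pawn: Bystander: loose wooden game piece, 60 mm across the foot, 100 mm tall. Origin: centre of its underside.
- stack: Bystander: loose stepped wooden stacking toy, 90 mm across the foot, 75 mm tall. Origin: centre of its underside.

How it is judged:
By the outcome, as a careful person would: the job done as asked, in the order asked, and still so for the second after the job is handed in, with the robot touching nothing.
It also fails if it takes over 64 s, if anything falls off the work surface, if the arm or the gripper's body presses on something with over 40 N, if the wrist force passes 120 N, or if a joint passes its speed limit or range.

## Working session

There is one attempt and no reset: what is moved stays moved. The work goes in short steps, Python scripts to look and compute and a shell command to move; the robot and the scene stay as the last step left them, time stands still between calls to the robot, and variables do not carry over. Pictures are saved under pics/ and viewed, at most 10 in all, crops included, and the job is handed in when it is done.

```bash
mkdir -p pics
python3 - <<'E'
from rig import *
import cv2,numpy as np
s=read_state();print(s['time_s'],s['position'],np.round(s['tcp_rot'],3).tolist(),s['force'],s['opening'])
for c in("scene","top"):
    d=capture(c);cv2.imwrite(f"pics/{c}0.png",d['color'][:,:,::-1])
    for n in("stand","gutter","rim_left","rim_right","board","board_edge","stop","train","book","game","mug","tin","pawn","stack"):
        r=place_of(c,n);print(c,n,[(np.round(q['at'],4).tolist(),round(q['conf'],2)) for q in r[:2]])
E
```

```text
0.0 [ 0.19935675 -0.59154037  0.20527798] [[0.948, 0.319, -0.0], [0.319, -0.948, 0.002], [0.0, -0.002, -1.0]] [ 0.50518388 -0.14325343 -0.17515409] 0.9992936542742359
scene stand [([0.5211, -0.0537, 0.0035], 0.97)]
scene gutter [([0.5244, -0.0532, 0.0499], 0.57)]
scene rim_left [([0.5168, 0.0447, 0.096], 0.66), ([0.3627, -0.4624, -0.0021], 0.49)]
scene rim_right [([0.5235, -0.1449, 0.0985], 0.86)]
scene board [([0.5112, -0.1173, 0.0875], 0.84)]
scene board_edge [([0.5117, -0.1808, 0.1152], 0.69)]
scene stop [([0.6343, -0.0422, 0.0512], 0.7)]
scene train [([0.4682, 0.1896, 0.0023], 0.87)]
scene book [([0.5421, -0.2871, -0.0017], 0.75)]
scene game [([0.7182, -0.0312, -0.002], 0.84)]
scene mug [([0.6221, -0.4918, 0.0007], 0.95), ([0.6262, 0.4586, 0.002], 0.27)]
scene tin [([0.6228, 0.4615, -0.0005], 0.72)]
scene pawn [([0.3643, -0.4619, -0.0027], 0.59)]
scene stack [([0.3874, 0.4943, 0.0014], 0.7)]
top stand [([0.5195, -0.0525, -0.0036], 0.58)]
top gutter [([0.5219, -0.0492, 0.0539], 0.6)]
top rim_left [([0.5201, 0.045, 0.0955], 0.79)]
top rim_right [([0.472, 0.1887, 0.0001], 0.74), ([0.518, -0.0517, -0.0035], 0.4)]
top board [([0.5066, -0.12, 0.0884], 0.69)]
top board_edge [([0.5111, -0.1853, 0.1159], 0.96), ([0.7201, -0.0381, 0.0057], 0.54)]
top stop [([0.6296, -0.0439, 0.0511], 0.52)]
top train [([0.4724, 0.1861, 0.0016], 0.64)]
top book [([0.5451, -0.2904, 0.0036], 0.87)]
top game [([0.7233, -0.0325, 0.0056], 0.68)]
top mug [([0.6252, -0.4924, 0.0005], 0.97)]
top tin [([0.6252, 0.4638, 0.001], 0.63)]
top pawn [([0.3637, -0.4621, 0.0026], 0.63)]
top stack [([0.387, 0.4959, -0.0039], 0.63)]
```

```bash
ls; ls pics
```

```text
pics
scene0.png
top0.png
```

View pics/scene0.png

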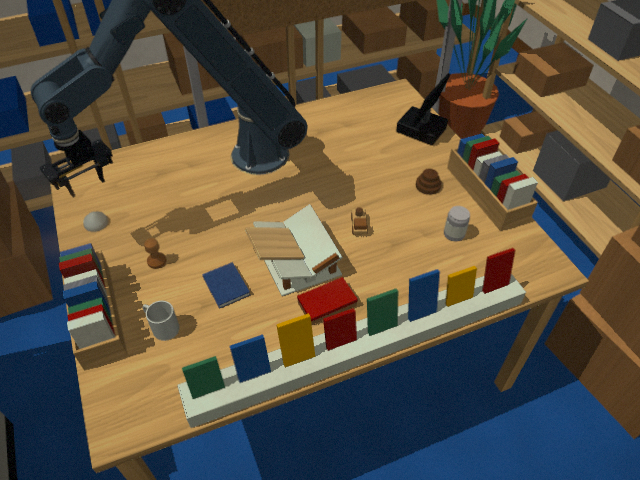

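View pics/top0.png

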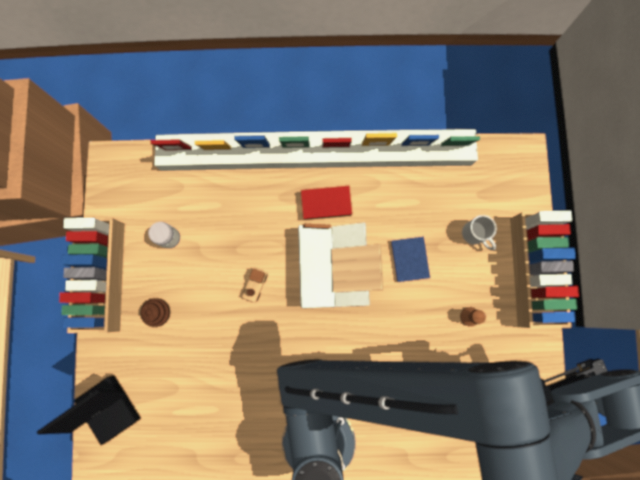

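Scene: board (wood) lies on the right wing, around (275,240) in the scene view and (358,267) in the top view. The left wing is bare, with the stop at its far end around (316,226) in the top view. The network positions agree with the pictures. Next I refine the stand yaw with a silhouette fit.

```bash
cat > geo.py <<'E'
import numpy as np,cv2
c25,s25=np.cos(np.radians(25)),np.sin(np.radians(25))
def Tst(p): 
    c,s=np.cos(p[2]),np.sin(p[2]); return np.array([[c,-s,0],[s,c,0],[0,0,1]]),np.array([p[0],p[1],0])
def box(x0,x1,y0,y1,z0,z1): return np.array([[x,y,z] for x in(x0,x1) for y in(y0,y1) for z in(z0,z1)],float)
def wing(b,side): # b: points (x, up slope, off wing) -> stand frame
    x,u,n=b.T; return np.c_[x,side*(u*c25-n*s25),0.05+u*s25+n*c25]
def proj(d,p,P):
    R,t=Tst(p); X=P@R.T+t
    rv=cv2.Rodrigues(np.asarray(d['R'],float))[0]
    return cv2.projectPoints(X,rv,np.asarray(d['t'],float),np.asarray(d['camera_matrix'],float),np.asarray(d['distortion'],float))[0][:,0]
def sil(d,p,parts,S=4):
    im=np.zeros((480*S,640*S),np.uint8)
    for P in parts:
        h=cv2.convexHull(proj(d,p,P).astype(np.float32)); cv2.fillConvexPoly(im,np.round((h+.5)*S).astype(np.int32),1)
    return cv2.resize(im.astype(np.float32),(640,480),interpolation=cv2.INTER_AREA)
E
python3 - <<'E'
from rig import *; from geo import *
from scipy.optimize import minimize
D={}
for c in("top","scene"):
    d=capture(c); d['m']={n:trace(c,n)[0]['pixels'] for n in("stand","board","stop")}; D[c]=d
    print(c,{n:int(m.sum()) for n,m in d['m'].items()})
def cost(q,cs=("top","scene")):
    p=[q[0]/1e3,q[1]/1e3,q[2]/100]; bx=q[3]/1e3
    st=[wing(box(-.12,.12,0,.105,-.01,0),s) for s in(1,-1)]+[box(-.12,.12,-.1,.1,0,.01)]
    sp=[wing(box(.11,.122,.012,.097,0,.022),1)]
    bo=[wing(box(bx-.065,bx+.065,0.001,.151,0,.012),-1)]
    e=0
    for c in cs:
        d=D[c];m=d['m']
        U=m['stand']|m['board']|m['stop']
        for A,P in((U,st+sp+bo),(m['board'],bo),(m['stop'],sp)):
            g=lambda a:cv2.GaussianBlur(a.astype(np.float32),(0,0),1.5)
            e+=((g(A)-g(sil(d,p,P)))**2).sum()
    return e
for cs in(("top",),("scene",),("top","scene")):
    q0=np.array([521,-53,2,-10.]);sx=np.vstack([q0]+[q0+v for v in np.diag([4,4,4,5])])
    r=minimize(cost,q0,args=(cs,),method='Nelder-Mead',options=dict(initial_simplex=sx,maxiter=250,xatol=.05,fatol=.05)); print(cs,np.round(r.x,2),r.fun)
E
```

```text
Traceback (most recent call last):
IndexError: list index out of range
```

```bash
python3 -m jog '0 0 -30 0 0 0 40; 0 0 -30 0.15 0 0 40; 0 0 -20 0.15 0 0 40; 0 0 0 0.15 0 0 40; 0 0 0 0 0.15 0 40; 0 0 0 0 0.15 0 40'
python3 - <<'E'
from rig import *; s=read_state()
import json;open('log.jsonl','a').write(json.dumps([list(map(float,s['joint_positions'])),list(map(float,s['position'])),[list(map(float,r)) for r in s['tcp_rot']]])+'\n');print(s['joint_positions'],s['position'],s['tcp_rot'],s['time_s'])
E
```

```text
time_s: 2.4
position: [0.2014, -0.5956, 0.2853]
tcp_rot: [[0.945, 0.289, 0.151], [0.182, -0.853, 0.489], [0.27, -0.435, -0.859]]
force: [-0.3, -0.1, -0.0]
opening: 0.481
grasp_force: 0.0
[-86.83598133  40.776277    55.72837806  11.08450606 112.31168332
  -9.93308644] [ 0.20141088 -0.59560961  0.28533277] [[ 0.94542391  0.28869317  0.15109564]
 [ 0.18228274 -0.85294856  0.48913368]
 [ 0.27008636 -0.43489655 -0.85902174]] 2.4
```

```bash
cat > fitst.py <<'E'
from rig import *; from geo import *
from scipy.optimize import minimize
D={}
for c in("top","scene"):
    d=capture(c); d['m']={}
    for n in("stand","board","stop"):
        r=trace(c,n)
        if r: d['m'][n]=r[0]['pixels']; print(c,n,round(r[0]['conf'],2),int(r[0]['pixels'].sum()),np.argwhere(r[0]['pixels']).mean(0).round())
    D[c]=d
def cost(q,cs):
    p=[q[0]/1e3,q[1]/1e3,q[2]/100]; bx=q[3]/1e3
    st=[wing(box(-.12,.12,0,.105,-.01,0),s) for s in(1,-1)]+[box(-.12,.12,-.1,.1,0,.01)]
    sp=[wing(box(.11,.122,.012,.097,0,.022),1)]
    bo=[wing(box(bx-.065,bx+.065,0.001,.151,0,.012),-1)]
    e=0
    g=lambda a:cv2.GaussianBlur(a.astype(np.float32),(0,0),1.5)
    for c in cs:
        d=D[c];m=d['m'];L=[]
        if 'stand' in m and 'board' in m:
            U=m['stand']|m['board']
            if 'stop' in m:U=U|m['stop']; L.append((U,st+sp+bo))
            else: L.append((m['stand']|m['board']|(sil(d,p,sp)>.5),st+sp+bo))
        if 'board' in m:L.append((m['board'],bo))
        if 'stop' in m:L.append((m['stop'],sp))
        for A,P in L: e+=((g(A)-g(sil(d,p,P)))**2).sum()
    return e
for cs in(("top",),("scene",),("top","scene")):
    q0=np.array([521,-53,2,-10.]);sx=np.vstack([q0]+[q0+v for v in np.diag([4,4,4,5])])
    r=minimize(cost,q0,args=(cs,),method='Nelder-Mead',options=dict(initial_simplex=sx,maxiter=200,xatol=.05,fatol=.05)); print(cs,np.round(r.x,2),r.fun)
E
python3 fitst.py
cat > log.py <<'E'
from rig import *; import json
s=read_state();open('log.jsonl','a').write(json.dumps([list(map(float,s['joint_positions'])),list(map(float,s['position'])),[list(map(float,r)) for r in s['tcp_rot']]])+'\n')
print('J',[round(float(a),1) for a in s['joint_positions']],'F',s['force'].round(1),'M',s['moment'].round(2))
E
python3 -m jog '0 0 0 0.15 0 0 40; 0 0 0 0.15 0 0 40; 40 0 0 0 0.15 0 40; 40 0 0 0 0.15 0 40; 0 0 0 0 0.15 0 40'; python3 log.py
cat > kin.py <<'E'
import numpy as np,json
from scipy.spatial.transform import Rotation as Ro
from scipy.optimize import least_squares
Ry=lambda a:Ro.from_euler('y',a,degrees=True).as_matrix()
Rz=lambda a:Ro.from_euler('z',a,degrees=True).as_matrix()
def fk(j,k):
    a1,b,d1,L2,x3,L3,d6=k
    A=Rz(j[0]);B=A@Ry(j[1]);C=B@Ry(j[2]);E=C@Rz(j[3])@Ry(j[4])@Rz(j[5])@Rz(90)
    return A@[a1,b,d1]+B@[0,0,L2]+C@[x3,0,L3]+E@[0,0,d6],E
LIM=np.array([[-176.69,176.69],[-43.24,126.21],[12.49,139.97],[-82,262],[0,151.66],[-163.58,163.58]])
def data(): return [json.loads(l) for l in open('log.jsonl')]
J0=([-81.618,30.224,82.088,0,67.689,-10.227],[0.19936,-0.59154,0.20528],[[.948,.319,0],[.319,-.948,.002],[0,-.002,-1]])
def fit():
    D=[J0]+data()
    r=least_squares(lambda k:np.concatenate([fk(j,k)[0]-p for j,p,_ in D]+[1e-4*(k-np.array([0,.1,.2,.4,0,.4,.2]))]),[0,.1,.2,.4,0,.4,.2])
    return r.x,D
def ik(p,R,k,q0):
    def f(q):
        P,E=fk(q,k);return np.r_[(P-p)*1000,Ro.from_matrix(E.T@R).as_rotvec(degrees=True)*3]
    best=None
    for s in [np.asarray(q0,float)]+[np.asarray(q0,float)+np.random.default_rng(i).normal(0,25,6) for i in range(6)]:
        s=np.clip(s,LIM[:,0]+.1,LIM[:,1]-.1)
        r=least_squares(f,s,bounds=(LIM[:,0],LIM[:,1]),x_scale=10)
        if best is None or r.cost<best.cost-1e-3: best=r
        if best.cost<.1: break
    return best.x,best.cost
E
python3 - <<'E'
from kin import *
k,D=fit();print(k.round(4))
for j,p,R in D:
    P,E=fk(j,k);print(((P-p)*1000).round(1),Ro.from_matrix(E.T@np.array(R)).magnitude()*57.3)
E
```

```text
top stand 0.64 3982 [264. 326.]
top board 0.64 2218 [269. 356.]
top stop 0.5 140 [226. 315.]
scene stand 0.79 3976 [253. 304.]
scene board 0.63 1450 [243. 273.]
scene stop 0.67 203 [263. 325.]
('top',) [520.68 -47.54   2.62 -15.7 ] 48.63005447387695
('scene',) [516.26 -50.49   2.87 -15.47] 23.49778938293457
('top', 'scene') [519.06 -48.81   2.6  -14.61] 136.67608642578125
time_s: 3.42
position: [0.2796, -0.5842, 0.313]
tcp_rot: [[0.826, 0.323, 0.462], [-0.143, -0.672, 0.726], [0.545, -0.666, -0.509]]
force: [-1.0, -0.5, -0.8]
opening: 0.459
grasp_force: 0.0
J [-88.6, 50.2, 48.8, 38.0, 128.8, 5.6] F [-1.  -0.5 -0.8] M [-0.4   0.23 -0.  ]
[-0.0039  0.111   0.2769  0.5879  0.1161  0.396   0.3218]
[-0. -0.  0.] 0.11262329702826189
[ 0.  -0.1  0.1] 2.6917068477983988e-14
[ 0.   0.1 -0.1] 2.075847048720347e-14
```

```bash
cat > plan.py <<'E'
from kin import *
P=(0.520,-0.050,np.radians(1.5))
S=Ro.from_euler('z',P[2]).as_matrix();O=np.array([P[0],P[1],0])
def boardpose(th,lift=0.):
    """th deg from right lie(0) to left lie(130): returns u(up-board dir), n(tool-y dir: out of the picture side), base mid-point of lower edge, stand frame"""
    a=np.radians(25+th) # angle of board up-dir from -y axis
    u=np.array([0,-np.cos(a),np.sin(a)]); n=np.array([0,-np.sin(a),-np.cos(a)]) # n: picture side
    # corners A=m+6n, B=m-6n must be above both wings: z-50>=|y| tan25
    t=np.tan(np.radians(25)); best=None
    for y in np.linspace(-.012,.012,481):
        A=y+.006*n[1];B=y-.006*n[1]
        z=max(abs(A)*t-.006*n[2],abs(B)*t+.006*n[2])
        if best is None or z<best[1]-1e-6: best=(y,z)
    m=np.array([0,best[0],.05+best[1]+lift]);return u,n,m
def tool(th,gx,phi,out=.003,lift=0.,tilt=0.,dn=0.):
    """world TCP pose; gx stand x of grip, out: TCP beyond edge along u"""
    u,n,m=boardpose(th,lift); p=m+u*(.15+out)+np.array([gx,0,0])+n*dn
    ph=np.radians(phi); z=-u*np.cos(ph)+np.array([1,0,0])*np.sin(ph); y=n; x=np.cross(y,z)
    R=np.c_[x,y,z]; 
    return O+S@p, S@R
def rowto(p0,R0,p,R):
    """single displacement in tool axes"""
    return (R0.T@(p-p0)*1000),Ro.from_matrix(R0.T@R).as_rotvec()
E
python3 - <<'E'
from plan import *
k,D=fit()
q00=D[-1][0]
for gx in(-.015,.025):
  for phi in(0,20,40,60):
    q=q00;out=[]
    for th in range(0,131,13):
        p,R=tool(th,gx,phi); q,c=ik(p,R,k,q); out.append((th,c,q.round(0)))
    print(gx,phi,'maxcost',max(o[1] for o in out).round(2),'maxstep',max(abs(out[i+1][2]-out[i][2]).max() for i in range(10)))
    for o in out[::5]+out[-1:]:print('   ',o[0],round(o[1],1),o[2])
E
```

```text
-0.015 0 maxcost 0.0 maxstep 20.0
    0 0.0 [-52.  56.  77.  34. 105.  27.]
    65 0.0 [-18.  21.  99.   0.  60.  70.]
    130 0.0 [ 27.  52.  90. -55.  85. 146.]
    130 0.0 [ 27.  52.  90. -55.  85. 146.]
-0.015 20 maxcost 0.0 maxstep 38.0
    0 0.0 [-59.  52.  91.  46.  91.  19.]
    65 0.0 [-24.  15. 114.  15.  34.  53.]
    130 0.0 [ 31.  50. 104. -73.  72. 162.]
    130 0.0 [ 31.  50. 104. -73.  72. 162.]
-0.015 40 maxcost 77.9 maxstep 81.0
    0 0.0 [-66.  52. 105.  61.  81.   4.]
    65 0.0 [-32.  15. 130.  90.  21. -27.]
    130 77.9 [  31.   55.  122.  254.   72. -164.]
    130 77.9 [  31.   55.  122.  254.   72. -164.]
-0.015 60 maxcost 327.03 maxstep 36.0
    0 0.0 [-71.  58. 119.  79.  78. -19.]
    65 186.0 [-41.  25. 140. 126.  45. -74.]
    130 0.0 [  25.   65.  134.  229.   90. -144.]
    130 0.0 [  25.   65.  134.  229.   90. -144.]
0.025 0 maxcost 0.0 maxstep 18.0
    0 0.0 [-49.  57.  72.  37. 106.  31.]
    65 0.0 [-17.  24.  93.   0.  63.  72.]
    130 0.0 [ 26.  53.  85. -56.  86. 142.]
    130 0.0 [ 26.  53.  85. -56.  86. 142.]
0.025 20 maxcost 0.0 maxstep 34.0
    0 0.0 [-56.  53.  87.  48.  92.  22.]
    65 0.0 [-22.  18. 109.  13.  36.  57.]
    130 0.0 [ 29.  51. 100. -74.  72. 158.]
    130 0.0 [ 29.  51. 100. -74.  72. 158.]
0.025 40 maxcost 207.68 maxstep 93.0
    0 0.0 [-62.  53. 102.  64.  81.   7.]
    65 0.0 [-28.  18. 125.  86.  19. -19.]
    130 207.7 [  28.   55.  119.  250.   71. -164.]
    130 207.7 [  28.   55.  119.  250.   71. -164.]
0.025 60 maxcost 14.04 maxstep 24.0
    0 0.0 [-66.  57. 116.  84.  78. -15.]
    65 0.0 [-36.  32. 140. 139.  54. -84.]
    130 0.0 [  22.   62.  129.  227.   85. -150.]
    130 0.0 [  22.   62.  129.  227.   85. -150.]
```

```bash
cat > rows.py <<'E'
from plan import *
from rig import read_state
def rows(wps,start=None,dp=1,dr=3):
    """wps: list of (p,R,n). prints rounded rows, chained from measured pose"""
    if start is None:
        s=read_state();p0,R0=np.array(s['position']),np.array(s['tcp_rot'])
    else:p0,R0=start
    out=[]
    for p,R,n in wps:
        for i in range(n):
            f=1/(n-i); rv=Ro.from_matrix(R0.T@R).as_rotvec()
            t=(R0.T@((p-p0)*f)).round(dp); a=(rv*f).round(dr)
            out.append((t+0.,a+0.)); p0=p0+R0@t; R0=R0@Ro.from_rotvec(a).as_matrix()
    for t,a in out: print(*['%g'%v for v in t],*['%g'%v for v in a],end=' F; ')
    print(len(out)); return p0,R0
E
python3 - <<'E'
from rows import *
k,D=fit();q=D[-1][0]
p1,R1=tool(0,.03,0,out=.06)
ph=p1+np.array([0,-.05,.14])
for p,R in((ph,R1),(p1,R1),tool(0,.03,0)): q,c=ik(p,R,k,q);print(c.round(2),q.round(0),p.round(3))
print(R1.round(3))
rows([(ph,R1,10),(p1,R1,5)])
E
```

```text
0.0 [-54.  51.  56.  40. 126.  43.] [ 0.555 -0.287  0.284]
0.0 [-51.  58.  65.  36. 112.  33.] [ 0.555 -0.237  0.144]
0.0 [-49.  57.  71.  37. 106.  31.] [ 0.554 -0.185  0.12 ]
[[ 1.     0.011 -0.024]
 [ 0.026 -0.422  0.906]
 [ 0.    -0.906 -0.423]]
0 0 0 0.027 -0.046 0.039 F; 0 0 0 0.027 -0.046 0.039 F; 0 0 0 0.027 -0.046 0.039 F; 0 0 0 0.027 -0.046 0.039 F; 0 0 0.1 0.026 -0.046 0.04 F; 0 0 0 0.026 -0.047 0.039 F; 0.1 0 0.1 0.027 -0.046 0.04 F; 0 0 0 0.026 -0.047 0.039 F; 0.1 0 0.1 0.027 -0.047 0.04 F; 0 -0.1 0 0.026 -0.046 0.039 F; 0 0 0 0 0 0 F; 0 0 0 0 0 0 F; 0 0 0 0 0 0 F; 0 0.1 0.1 0 0 0 F; 0 0 0 0 0 0 F; 15
```

```bash
sed -i 's/t=(R0.T@((p-p0)\*f)).round(dp)/t=(R0.T@((p-p0)*f)*1000).round(dp)/; s/p0=p0+R0@t;/p0=p0+R0@t\/1000;/; s/dp=1,dr=3/dp=0,dr=2/' rows.py
python3 - <<'E'
from rows import *
p1,R1=tool(0,.03,0,out=.06)
ph=p1+np.array([0,-.05,.14])
rows([(ph,R1,10),(p1,R1,6)])
E
```

```text
17 -9 36 0.03 -0.05 0.04 F; 18 -9 35 0.03 -0.05 0.04 F; 20 -9 34 0.03 -0.05 0.04 F; 21 -8 34 0.03 -0.04 0.04 F; 22 -8 33 0.02 -0.05 0.04 F; 23 -8 32 0.03 -0.04 0.04 F; 24 -9 31 0.02 -0.05 0.04 F; 26 -9 31 0.03 -0.04 0.04 F; 27 -9 30 0.02 -0.05 0.04 F; 27 -9 28 0.03 -0.04 0.03 F; 0 18 17 0 0 0 F; 0 18 17 0 0 0 F; 0 17 18 0 0 0 F; 0 18 17 0 0 0 F; 0 17 18 0 0 0 F; 1 18 17 0 0 0 F; 16
```

```bash
python3 -m jog '17 -9 36 0.03 -0.05 0.04 40; 18 -9 35 0.03 -0.05 0.04 40; 20 -9 34 0.03 -0.05 0.04 40; 21 -8 34 0.03 -0.04 0.04 40; 22 -8 33 0.02 -0.05 0.04 40; 23 -8 32 0.03 -0.04 0.04 40; 24 -9 31 0.02 -0.05 0.04 40; 26 -9 31 0.03 -0.04 0.04 40; 27 -9 30 0.02 -0.05 0.04 40; 27 -9 28 0.03 -0.04 0.03 40; 0 18 17 0 0 0 40; 0 18 17 0 0 0 40'; python3 log.py
python3 -m jog '0 17 18 0 0 0 40; 0 18 17 0 0 0 40; 0 17 18 0 0 0 40; 1 18 17 0 0 0 40; 0 0 0 0 0 0 40'; python3 log.py
python3 - <<'E'
from rows import *
from rig import *
import cv2
d=capture("wrist");cv2.imwrite('pics/w1.png',d['color'][:,:,::-1])
print([(n,[(np.round(q['at'],4),round(q['conf'],2)) for q in place_of('wrist',n)[:1]]) for n in('board','board_edge','gutter','rim_right')])
k,D=fit();print(k.round(4))
s=read_state();p,R=tool(0,.03,0,out=.06);print(rowto(s['position'],s['tcp_rot'],p,R))
E
```

```text
time_s: 4.92
position: [0.5521, -0.2704, 0.2349]
tcp_rot: [[1.0, 0.012, -0.024], [0.027, -0.419, 0.908], [0.001, -0.908, -0.419]]
force: [-0.5, -1.0, 0.2]
opening: 0.464
grasp_force: 0.0
J [-53.2, 53.0, 60.0, 37.8, 121.2, 38.4] F [-0.5 -1.   0.2] M [-0.51  0.02  0.02]
time_s: 5.55
position: [0.5509, -0.2362, 0.141]
tcp_rot: [[1.0, 0.008, -0.024], [0.025, -0.415, 0.91], [-0.002, -0.91, -0.415]]
force: [-0.9, -0.1, 1.0]
opening: 0.459
grasp_force: 0.0
J [-51.7, 57.9, 65.7, 36.0, 112.2, 32.7] F [-0.9 -0.1  1. ] M [-0.53 -0.01  0.01]
[('board', [(array([ 0.5086, -0.1164,  0.0854]), 0.56)]), ('board_edge', [(array([ 0.5126, -0.1858,  0.121 ]), 0.87)]), ('gutter', [(array([ 0.524 , -0.0506,  0.0469]), 0.78)]), ('rim_right', [(array([ 0.5283, -0.1452,  0.0934]), 0.8)])]
[-1.000e-04  1.111e-01  2.746e-01  5.871e-01  1.142e-01  3.921e-01
  3.214e-01]
(array([ 3.38933313, -1.56128185,  1.32713589]), array([-0.00414848, -0.00391844,  0.00053162]))
```

View pics/w1.png

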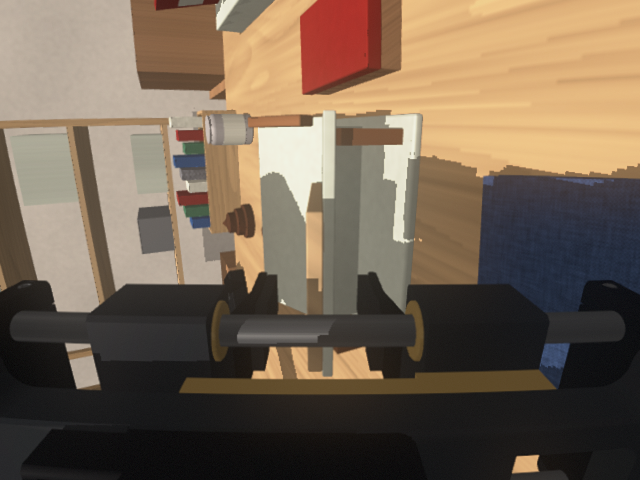

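The wrist picture shows the board edge-on as a grey strip at columns 322–335, rows 110–375, about centred between the fingers. I'll compute its offset in tool axes.

Run:
```python
from rows import *
from rig import *
import cv2
d=capture("wrist");s=read_state()
im=d['color'].astype(int)
for r in (150,220,280): print(r,im[r,316:342,:].sum(1))
K,dist=d['camera_matrix'],d['distortion'];R,t=np.array(d['R']),np.array(d['t'])
C=-R.T@t;Rt=np.array(s['tcp_rot']);p=np.array(s['position'])
print('cam in tool',(Rt.T@(C-p)*1000).round(1))
for u,v in((322,115),(335,115),(322,250),(335,250),(323,372),(333,372),(328.5,111),(328.5,375)):
    n=cv2.undistortPoints(np.array([[[u,v]]],float),np.array(K),np.array(dist))[0,0]
    ray=Rt.T@R.T@np.r_[n,1];c=Rt.T@(C-p);f=(.057-c[2])/ray[2];X=c+f*ray;print(u,v,(X*1000).round(1),(S.T@(p+Rt@X-O)*1000).round(1))
```

```text
150 [700 699 700 700 701 694 646 608 647 661 642 641 636 636 629 627 623 622
 594 487 364 332 332 328 331 328]
220 [513 517 516 513 511 511 461 358 324 347 346 344 344 340 340 340 339 334
 317 309 315 316 316 316 316 316]
280 [362 359 359 414 463 458 390 298 292 324 323 325 325 325 325 322 318 305
 294 289 291 294 295 297 292 294]
cam in tool [  76.9   -0.7 -178.3]
322 115 [88.6  2.7 57. ] [ 115.4 -139.3  117.1]
335 115 [88.6 11.  57. ] [ 115.4 -142.8  109.6]
322 250 [-2.   3.1 57. ] [  24.8 -139.2  116.6]
335 250 [-2.  12.3 57. ] [  24.8 -143.   108.3]
323 372 [-104.1    4.4   57. ] [ -77.4 -139.3  115.2]
333 372 [-104.2   12.3   57. ] [ -77.4 -142.7  108. ]
328.5 111 [91.1  6.9 57. ] [ 117.9 -141.   113.3]
328.5 375 [-107.     8.8   57. ] [ -80.2 -141.2  111.2]
```

Run:
```python
from rows import *
from rig import *
import cv2
d=capture("wrist");s=read_state()
im=d['color'].astype(int)
for r in (215,250,280): print(r,(im[r,300:328,0]-im[r,300:328,2]))
print((im[170:200,314,0]-im[170:200,314,2]),(im[355:385,316,0]-im[355:385,316,2]))
K,dist=d['camera_matrix'],d['distortion'];R,t=np.array(d['R']),np.array(d['t'])
C=-R.T@t;Rt=np.array(s['tcp_rot']);p=np.array(s['position'])
for u,v,z in((307,250,.057),(322,250,.057),(314.5,250,.057),(314,183,.057),(314.5,372,.057),(322,118,.103),(334,118,.103),(322,330,.103),(334,330,.103)):
    n=cv2.undistortPoints(np.array([[[u,v]]],float),np.array(K),np.array(dist))[0,0]
    ray=Rt.T@R.T@np.r_[n,1];c=Rt.T@(C-p);f=(z-c[2])/ray[2];X=c+f*ray;print(u,v,(X*1000).round(1),(S.T@(p+Rt@X-O)*1000).round(1))
```

```text
215 [19 20 27 17 17 16 30 65 86 88 88 87 88 88 86 85 85 85 83 82 82 83 74 51
 26 15 15 15]
250 [20 18 18 18 18 17 27 71 88 90 90 90 90 90 89 88 89 88 89 88 89 89 77 48
 22 16 16 15]
280 [18 18 18 17 17 16 18 47 71 60 43 41 53 62 62 61 61 59 61 71 79 78 66 38
 18 15 14 15]
[18 18 19 19 19 19 18 17 17 16 15 15 15 31 42 46 46 46 45 46 45 45 45 45
 45 45 44 46 44 44] [ 44  44  45  46  45  44  45  46  46  45  47  47  47  47  54  95 100 100
  99  99 100  98  99  93  64  53  54  54  53  54]
307 250 [-2.  -7.5 57. ] [  24.7 -134.6  126.1]
322 250 [-2.   3.1 57. ] [  24.7 -139.   116.5]
314.5 250 [-2.  -2.2 57. ] [  24.7 -136.8  121.3]
314 183 [45.2 -2.4 57. ] [  71.8 -136.9  121.6]
314.5 372 [-104.2   -2.4   57. ] [ -77.5 -136.4  121.3]
322 118 [ 88.7   3.4 103. ] [115.6 -97.7  97.1]
334 118 [ 88.7  12.6 103. ] [ 115.6 -101.6   88.8]
322 330 [-94.    4.2 103. ] [-67.1 -97.4  96.1]
334 330 [-94.   15.1 103. ] [ -67.2 -102.    86.2]
```

```bash
python3 -c "
import cv2;i=cv2.imread('pics/w1.png')[100:390,230:440];cv2.imwrite('pics/w1c.png',cv2.resize(i,None,fx=2,fy=2,interpolation=cv2.INTER_CUBIC))"
```

```text
(no output)
```

View pics/w1c.png

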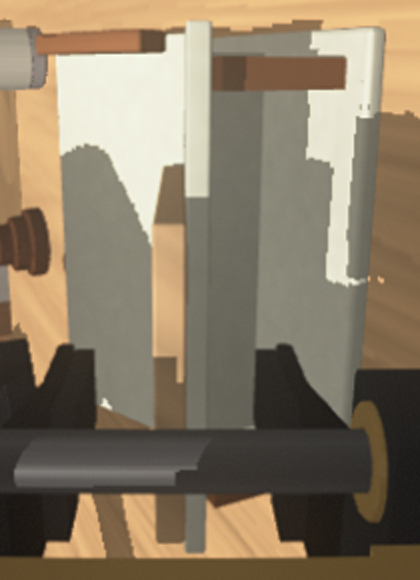

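The crop shows the board's edge at columns 307–323, rows 211–369, with the white wing rim below it. The board is about 2 mm towards −y in the tool frame, so I advance and grip.

```bash
python3 -m jog '3 -2 15 0 0 0 40; 0 0 15 0 0 0 40; 0 0 15 0 0 0 40; 0 0 12 0 0 0 40; 0 0 0 0 0 0 5; 0 0 0 0 0 0 5; 0 0 0 0 0 0 5; 0 0 0 0 0 0 5'; python3 log.py
python3 - <<'E'
from rows import *
from rig import *
s=read_state();p,R=tool(0,.03,0);print(rowto(s['position'],s['tcp_rot'],p,R))
E
```

```text
time_s: 6.9
position: [0.5531, -0.186, 0.1205]
tcp_rot: [[1.0, 0.01, -0.02], [0.022, -0.418, 0.908], [0.001, -0.909, -0.418]]
force: [0.3, 1.0, 0.1]
opening: 0.109
grasp_force: 0.0
J [-49.2, 57.4, 71.7, 37.1, 106.3, 30.9] F [0.3 1.  0.1] M [-0.49 -0.03  0.02]
(array([0.51167363, 0.12203971, 0.79473398]), array([-0.0054155 , -0.00383626, -0.00069073]))
```

```bash
python3 -m jog '0 0 0 0 0 0 5; 0 0 0 0 0 0 5';python3 - <<'E'
from rig import *
import cv2
d=capture("wrist");cv2.imwrite('pics/w2.png',d['color'][:,:,::-1])
E
```

```text
time_s: 7.15
position: [0.5529, -0.1855, 0.1205]
tcp_rot: [[1.0, 0.01, -0.021], [0.023, -0.417, 0.909], [0.001, -0.909, -0.417]]
force: [0.5, 0.3, -0.1]
opening: 0.061
grasp_force: 0.0
```

View pics/w2.png

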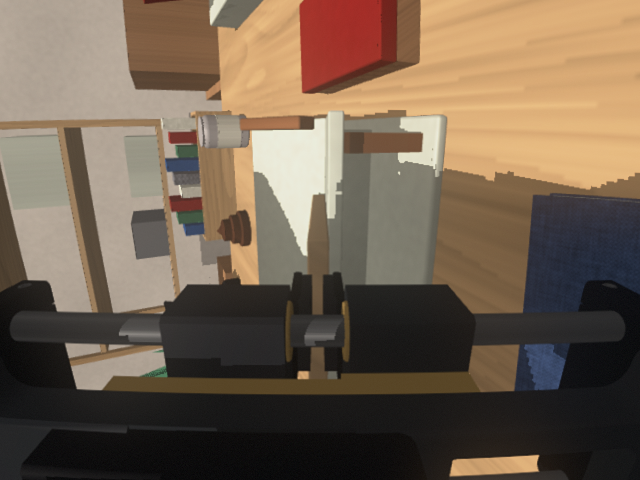

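The fingers straddle the board's line, with the edge at columns 308–328, but they closed past 12 mm. So the edge must still be beyond the tips, and I measure how far.

```bash
python3 - <<'E'
import cv2,numpy as np
a=cv2.imread('pics/w1.png').astype(int);b=cv2.imread('pics/w2.png').astype(int)
for im,cs in((a,(312,315,318)),(b,(314,318,322))):
    for c in cs: print(c,im[180:275,c].sum(1).tolist())
for r in (235,255,268): print(r,(b[r,300:340,2]-b[r,300:340,0]).tolist())
E
python3 - <<'E'
from rig import *
import numpy as np
s=read_state();print(s['opening'],s['grasp_force'])
for c in('top','scene','wrist'):
    capture(c)
    for n in('board_edge','board'):
        r=place_of(c,n);print(c,n,[(np.round(q['at'],4),round(q['conf'],2)) for q in r[:1]])
E
python3 -m jog '0 0 0 0 0 0 40; 0 0 0 0 0 0 40; 0 0 0 0 0 0 40; 0 0 0 0 0 0 40'
python3 - <<'E'
from rig import *
import cv2
d=capture("wrist");cv2.imwrite('pics/w3.png',d['color'][:,:,::-1])
E
```

```text
312 [708, 708, 637, 456, 365, 351, 335, 331, 323, 330, 326, 327, 324, 323, 325, 325, 324, 322, 323, 321, 319, 323, 322, 316, 315, 318, 311, 312, 315, 309, 309, 347, 435, 495, 520, 525, 525, 528, 523, 522, 513, 511, 507, 506, 502, 501, 503, 500, 501, 501, 507, 508, 512, 512, 512, 513, 514, 512, 513, 518, 526, 527, 531, 531, 533, 533, 534, 535, 537, 534, 534, 534, 536, 536, 533, 535, 532, 529, 527, 527, 521, 518, 517, 513, 509, 506, 504, 500, 497, 494, 490, 487, 484, 476, 476]
315 [709, 711, 607, 395, 334, 332, 329, 328, 329, 327, 327, 325, 323, 326, 322, 320, 318, 317, 317, 317, 314, 319, 312, 312, 310, 310, 308, 307, 307, 307, 307, 346, 426, 485, 506, 512, 515, 522, 522, 519, 516, 513, 512, 506, 498, 500, 500, 498, 495, 492, 496, 499, 502, 503, 504, 505, 505, 507, 510, 508, 506, 510, 514, 522, 522, 527, 527, 530, 530, 529, 532, 532, 534, 534, 528, 530, 527, 528, 527, 526, 524, 518, 517, 513, 510, 507, 503, 497, 498, 495, 491, 489, 486, 483, 475]
318 [711, 609, 392, 335, 328, 330, 329, 327, 328, 325, 325, 321, 324, 322, 320, 314, 315, 318, 316, 313, 312, 313, 307, 308, 309, 307, 309, 
[... 2134 characters left out ...]
 16, 20, 33, 45, 42, 40, 40, 39, 39, 39, 40, 40, 39, 39, 40, 40, 39, 38, 39, 39, 39, 38, 36, 28, 18, 14, 13, 13, 13, 12, 12, 12, 14, 13, 12]
0.06053080732421142 0.0
top board_edge [(array([ 0.5116, -0.1814,  0.1179]), 0.64)]
top board [(array([ 0.5078, -0.116 ,  0.0881]), 0.6)]
scene board_edge [(array([ 0.5125, -0.1838,  0.1186]), 0.83)]
scene board [(array([ 0.5117, -0.1174,  0.0878]), 0.56)]
wrist board_edge [(array([ 0.5126, -0.186 ,  0.1192]), 0.84)]
wrist board [(array([ 0.5101, -0.1141,  0.0844]), 0.85)]
time_s: 8.15
position: [0.553, -0.1854, 0.1205]
tcp_rot: [[1.0, 0.01, -0.021], [0.023, -0.417, 0.909], [0.001, -0.909, -0.417]]
force: [0.2, 0.0, -0.3]
opening: 0.409
grasp_force: 0.0
```

View pics/w3.png

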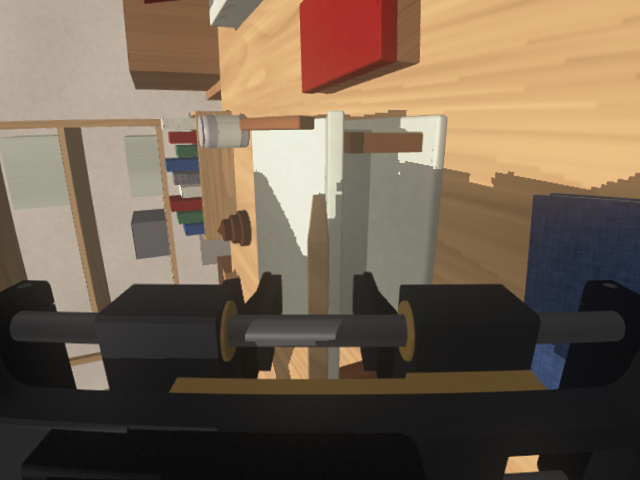

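Run:
```python
from plan import *
from rig import *
import cv2
d=capture("wrist");s=read_state();K=np.array(d['camera_matrix']);print(K,d['distortion'])
R,t=np.array(d['R']),np.array(d['t']);C=-R.T@t;Rt=np.array(s['tcp_rot']);p=np.array(s['position'])
print('cam rot in tool',(Rt.T@R.T).round(3))
for out in(0,): 
  for x,y,z in((22,-6,-3),(22,6,-3),(22,-6,7),(22,-6,17),(22,-6,27),(0,-17.8,22),(0,17.8,22),(0,-2.7,22),(0,2.7,22)):
    X=p+Rt@np.array([x,y,z])/1000
    print((x,y,z),cv2.projectPoints(X[None],cv2.Rodrigues(R)[0],t,K,np.array(d['distortion']))[0].ravel().round(1))
```

```text
[[352.01123608   0.         317.02124095]
 [  0.         352.01123608 235.88629107]
 [  0.           0.           1.        ]] [-0.06454818  0.          0.          0.          0.        ]
cam rot in tool [[ 0.    -0.96  -0.28 ]
 [ 1.    -0.     0.001]
 [-0.001 -0.28   0.96 ]]
(22, -6, -3) [306.3 242.9]
(22, 6, -3) [329.3 242.9]
(22, -6, 7) [306.9 237.4]
(22, -6, 17) [307.3 232.5]
(22, -6, 27) [307.7 228. ]
(0, -17.8, 22) [288.4 265.1]
(0, 17.8, 22) [347.  265.1]
(0, -2.7, 22) [313.2 265.1]
(0, 2.7, 22) [322.1 265.1]
```

```bash
python3 -m jog '0 0 0 0 0 0 0; 0 0 0 0 0 0 0; 0 0 0 0 0 0 0; 0 0 0 0 0 0 0; 0 0 0 0 0 0 0; 0 0 0 0 0 0 0; 0 0 0 0 0 0 0; 0 0 0 0 0 0 0; 0 0 0 0 0 0 0'
```

```text
time_s: 9.38
position: [0.553, -0.1854, 0.1205]
tcp_rot: [[1.0, 0.01, -0.021], [0.023, -0.417, 0.909], [0.001, -0.909, -0.417]]
force: [-0.2, 0.7, -0.4]
opening: 0.002
grasp_force: 0.0
```

Run:
```python
from rig import *
import cv2
d=capture("wrist");cv2.imwrite('pics/w4.png',cv2.resize(d['color'][190:390,220:430,::-1],None,fx=2.5,fy=2.5,interpolation=cv2.INTER_CUBIC))
d=capture("scene");i=d['color'][140:300,180:420,::-1];cv2.imwrite('pics/s4.png',cv2.resize(i,None,fx=3,fy=3,interpolation=cv2.INTER_CUBIC))
```

```text
(no output)
```

View pics/w4.png

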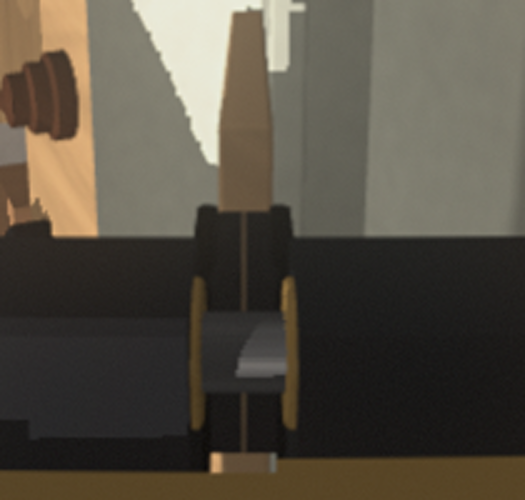

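View pics/s4.png

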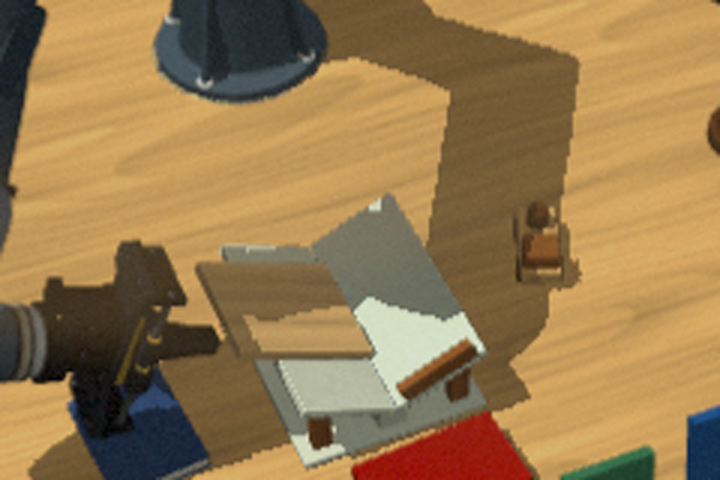

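The wrist crop shows the closed fingertips ending at row 273, with the board's edge beyond them. The scene crop shows the tip at pixel (253,253) and the board's edge at (259,257), so there is a gap. I'll put a number on it.

Run:
```python
from plan import *
from rig import *
import cv2
d=capture("scene");s=read_state();K=np.array(d['camera_matrix']);R,t=np.array(d['R']),np.array(d['t']);Rt=np.array(s['tcp_rot']);p=np.array(s['position'])
def pr(X): return cv2.projectPoints(np.asarray(X,float)[None],cv2.Rodrigues(R)[0],t,K,np.array(d['distortion']))[0].ravel().round(1)
for z in(-20,-10,0,10,22,35): print(z,pr(p+Rt@[0,0,z/1000]))
for gx in(.05,.03,-.015,-.08):
    u,n,m=boardpose(0);print('edge',gx,pr(O+S@(m+u*.15+[gx,0,0])))
```

```text
-20 [250.6 253.8]
-10 [253.7 253.8]
0 [256.8 253.7]
10 [259.9 253.7]
22 [263.6 253.6]
35 [267.5 253.6]
edge 0.05 [260.2 258.8]
edge 0.03 [257.9 253.9]
edge -0.015 [252.7 243.2]
edge -0.08 [245.5 228.4]
```

```bash
python3 -m jog '0 0 0 0 0 0 40; 0 0 0 0 0 0 40; 0 0 0 0 0 0 40; 0 0 0 0 0 0 40; 0 0 10 0 0 0 40; 0 0 12 0 0 0 40; 0 0 11 0 0 0 40; 0 0 0 0 0 0 40'; python3 -m jog '0 0 0 0 0 0 5; 0 0 0 0 0 0 5; 0 0 0 0 0 0 5; 0 0 0 0 0 0 5; 0 0 0 0 0 0 5; 0 0 0 0 0 0 5; 0 0 0 0 0 0 5'
```

```text
time_s: 10.52
position: [0.5518, -0.1538, 0.1064]
tcp_rot: [[1.0, 0.009, -0.023], [0.024, -0.416, 0.909], [-0.001, -0.91, -0.416]]
force: [-0.4, -0.4, 0.8]
opening: 0.455
grasp_force: 0.0
time_s: 11.4
position: [0.5523, -0.1555, 0.1065]
tcp_rot: [[1.0, 0.01, -0.021], [0.023, -0.417, 0.908], [0.0, -0.909, -0.417]]
force: [-0.1, 0.4, -0.9]
opening: 0.136
grasp_force: 30.0
```

Gripped: 30 N at 11.8 mm. Now I work out the turn relative to the present pose.

```bash
python3 log.py
cat > turn.py <<'E'
from rows import *
import sys,json
def B(th,lift=0):
    u,n,m=boardpose(th,lift); M=np.eye(4); M[:3,:3]=S@np.c_[np.cross(n,-u),n,-u]; M[:3,3]=O+S@(m+u*.075); return M
def T(p,R):
    M=np.eye(4);M[:3,:3]=R;M[:3,3]=p;return M
E
python3 - <<'E'
from turn import *
k,D=fit();q,p,R=D[-1];T0=T(p,R);json.dump(T0.tolist(),open('T0.json','w'))
Bi=np.linalg.inv(B(0));w=[]
for th in range(5,121,5):
    M=B(th,.003*min(1,th/20))@Bi@T0; q,c=ik(M[:3,3],M[:3,:3],k,q); w.append((M[:3,3],M[:3,:3],1))
    if th%20==0: print(th,c.round(2),q.round(0),M[:3,3].round(3))
rows(w,(np.array(p),np.array(R)))
E
```

```text
J [-47.6, 57.5, 75.0, 37.8, 102.8, 29.7] F [-0.1  0.4 -0.9] M [-0.79  0.   -0.03]
20 0.0 [-42.  44.  83.  31.  88.  35.] [ 0.552 -0.13   0.142]
40 0.0 [-33.  33.  90.  22.  73.  46.] [ 0.551 -0.094  0.165]
60 0.0 [-21.  27.  94.   6.  61.  65.] [ 0.55  -0.058  0.176]
80 0.0 [ -5.  28.  96. -18.  56.  93.] [ 0.549 -0.021  0.172]
100 0.0 [  9.  35.  95. -40.  62. 120.] [0.548 0.015 0.155]
120 0.0 [ 19.  47.  90. -53.  75. 138.] [0.547 0.046 0.127]
0 -11 1 -0.09 0 0 F; 0 -11 0 -0.08 0 0 F; 0 -11 1 -0.09 0 0 F; 0 -11 1 -0.09 0 0 F; 0 -11 1 -0.09 0 0 F; 0 -10 1 -0.08 0 0 F; 0 -11 1 -0.09 0 0 F; 0 -10 1 -0.09 0 0 F; 0 -10 0 -0.09 0 0 F; 0 -9 0 -0.08 0 0 F; 0 -9 0 -0.09 0 0 F; 0 -10 0 -0.09 0 0 F; 0 -9 1 -0.08 0 0 F; 0 -10 0 -0.09 0 0 F; 0 -9 1 -0.09 0 0 F; 0 -9 1 -0.09 0 0 F; 0 -10 1 -0.08 0 0 F; 0 -9 1 -0.09 0 0 F; 0 -11 0 -0.09 0 0 F; -1 -10 0 -0.09 0 0 F; 0 -11 0 -0.08 0 0 F; 0 -10 0 -0.09 0 0 F; 0 -11 0 -0.09 0.01 0 F; 0 -10 0 -0.08 0 0 F; 24
```

```bash
python3 -m jog '0 -11 1 -0.09 0 0 5; 0 -11 0 -0.08 0 0 5; 0 -11 1 -0.09 0 0 5; 0 -11 1 -0.09 0 0 5; 0 -11 1 -0.09 0 0 5; 0 -10 1 -0.08 0 0 5'; python3 log.py
```

```text
time_s: 12.15
position: [0.5512, -0.1127, 0.1554]
tcp_rot: [[1.0, 0.02, -0.013], [0.023, -0.815, 0.579], [0.001, -0.579, -0.815]]
force: [0.1, 0.6, -1.8]
opening: 0.134
grasp_force: 30.0
J [-38.4, 38.3, 86.6, 26.8, 80.6, 39.7] F [ 0.1  0.6 -1.8] M [-0.62 -0.1  -0.  ]
```

```bash
python3 -m jog '0 -11 1 -0.09 0 0 5; 0 -10 1 -0.09 0 0 5; 0 -10 0 -0.09 0 0 5; 0 -9 0 -0.08 0 0 5; 0 -9 0 -0.09 0 0 5; 0 -10 0 -0.09 0 0 5; 0 -9 1 -0.08 0 0 5; 0 -10 0 -0.09 0 0 5; 0 -9 1 -0.09 0 0 5; 0 -9 1 -0.09 0 0 5; 0 -10 1 -0.08 0 0 5'; python3 log.py
python3 - <<'E'
from turn import *
T0=np.array(json.load(open('T0.json')));Bi=np.linalg.inv(B(0));w=[]
s=read_state();M=B(85,.003)@Bi@T0;print(rowto(s['position'],s['tcp_rot'],M[:3,3],M[:3,:3]))
for th in range(90,121,5):
    M=B(th,.003)@Bi@T0;w.append((M[:3,3],M[:3,:3],1))
rows(w)
E
```

```text
time_s: 13.52
position: [0.5481, -0.0114, 0.1683]
tcp_rot: [[1.0, 0.021, 0.007], [0.022, -0.942, -0.335], [-0.0, 0.335, -0.942]]
force: [-0.9, -0.2, -2.4]
opening: 0.135
grasp_force: 30.0
J [-1.6, 29.1, 95.6, -23.6, 56.7, 100.5] F [-0.9 -0.2 -2.4] M [ 0.38 -0.04  0.01]
(array([0.44886058, 0.89659533, 0.16267781]), array([-0.00221521,  0.00484367, -0.00274242]))
0 -9 1 -0.09 0.01 0 F; 0 -10 0 -0.09 0 0 F; 0 -11 0 -0.08 0 0 F; 0 -10 0 -0.09 0 0 F; 0 -11 0 -0.09 0 -0.01 F; 0 -10 0 -0.09 0 0 F; 0 -11 0 -0.08 0 0 F; 7
```

```bash
python3 -m jog '0 -9 1 -0.09 0 0 5; 0 -10 0 -0.09 0 0 5; 0 -11 0 -0.08 0 0 5; 0 -10 0 -0.09 0 0 5; 0 -11 0 -0.09 0 0 5; 0 -10 0 -0.09 0 0 5; 0 -11 0 -0.08 0 0 5; 0 0 0 0 0 0 5'; python3 log.py
python3 - <<'E'
from turn import *
from rig import *
import cv2
T0=np.array(json.load(open('T0.json')));Bi=np.linalg.inv(B(0))
s=read_state();M=B(120,.003)@Bi@T0;print(rowto(s['position'],s['tcp_rot'],M[:3,3],M[:3,:3]))
d=capture("scene");i=d['color'][140:300,180:420,::-1];cv2.imwrite('pics/s5.png',cv2.resize(i,None,fx=3,fy=3,interpolation=cv2.INTER_CUBIC))
for n in('board','board_edge','train'):print(n,[(q['at'].round(4) if hasattr(q['at'],'round') else q['at'],q['conf']) for q in place_of('scene',n)[:1]])
E
```

```text
time_s: 14.52
position: [0.5468, 0.0465, 0.1251]
tcp_rot: [[1.0, 0.017, 0.018], [0.025, -0.581, -0.813], [-0.003, 0.814, -0.582]]
force: [-0.9, -1.0, -2.0]
opening: 0.134
grasp_force: 30.0
J [19.4, 46.8, 90.2, -53.0, 75.4, 137.7] F [-0.9 -1.  -2. ] M [ 0.77 -0.06  0.01]
(array([ 0.21968936,  1.56103424, -0.3991917 ]), array([-0.00408194,  0.00627178,  0.0026267 ]))
board [([0.5072, 0.0095, 0.1007], 0.62)]
board_edge [([0.504, 0.0707, 0.1404], 0.86)]
train [([0.4724, 0.1896, -0.0008], 0.63)]
```

View pics/s5.png

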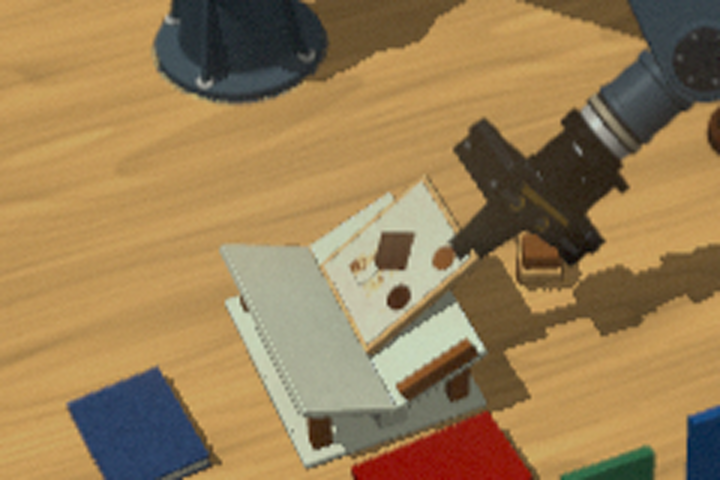

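The picture is up and the board is held just above the left wing, with its edge at crop (365–470, 190–350); the gripper is well clear of the train. I lower it a few degrees more, then open slowly so the lower finger lets it down.

```bash
python3 -m jog '0 -5 1 -0.04 0 0 5; 0 -4 1 -0.03 0 0 5; 0 0 1 0 0 0 5; 0 0 0 0 0 0 5'; python3 log.py; python3 -m jog '0 0 0 0 0 0 13; 0 0 0 0 0 0 15; 0 0 0 0 0 0 17; 0 0 0 0 0 0 19; 0 0 0 0 0 0 21; 0 0 0 0 0 0 24; 0 0 0 0 0 0 27; 0 0 0 0 0 0 30; 0 0 0 0 0 0 33; 0 0 0 0 0 0 36; 0 0 0 0 0 0 39; 0 0 0 0 0 0 42'; python3 log.py
```

```text
time_s: 15.22
position: [0.5478, 0.0486, 0.1178]
tcp_rot: [[1.0, 0.012, 0.021], [0.024, -0.524, -0.852], [0.001, 0.852, -0.524]]
force: [0.4, 3.7, -0.1]
opening: 0.132
grasp_force: 30.0
J [20.7, 49.5, 89.2, -55.3, 78.0, 140.5] F [ 0.4  3.7 -0.1] M [0.93 0.05 0.01]
time_s: 16.73
position: [0.5476, 0.0481, 0.1178]
tcp_rot: [[1.0, 0.012, 0.02], [0.023, -0.524, -0.852], [0.001, 0.852, -0.524]]
force: [0.8, 0.3, -0.5]
opening: 0.467
grasp_force: 0.4
J [20.6, 49.5, 89.2, -55.3, 78.0, 140.5] F [ 0.8  0.3 -0.5] M [0.71 0.08 0.01]
```

```bash
python3 -m jog '0 0 0 0 0 0 45; 0 0 0 0 0 0 48; 0 0 0 0 0 0 51; 0 0 0 0 0 0 54; 0 0 0 0 0 0 57; 0 0 0 0 0 0 60; 0 0 0 0 0 0 60'; python3 log.py
python3 - <<'E'
from plan import *
from rig import *
import cv2
for c in('scene','top','wrist'):
  d=capture(c);cv2.imwrite(f'pics/{c}6.png',d['color'][:,:,::-1])
  for n in('board','board_edge','stop'):print(c,n,[((S.T@(np.array(q['at'])-O)*1000).round(1),round(q['conf'],2)) for q in place_of(c,n)[:1]])
E
```

```text
time_s: 17.6
position: [0.5476, 0.0481, 0.1178]
tcp_rot: [[1.0, 0.012, 0.02], [0.023, -0.524, -0.852], [0.001, 0.852, -0.524]]
force: [0.3, 0.4, -0.5]
opening: 0.684
grasp_force: 0.0
J [20.6, 49.5, 89.2, -55.3, 78.0, 140.5] F [ 0.3  0.4 -0.5] M [ 0.55  0.02 -0.01]
scene board [(array([-7.1, 65.8, 88.9]), 0.95)]
scene board_edge [(array([-12. , 135.9, 115.2]), 0.56)]
scene stop [(array([113.6,   5.3,  47.3]), 0.74)]
top board [(array([-13.9,  65.1,  87. ]), 0.93)]
top board_edge [(array([-11. , 134.2, 117.5]), 0.97)]
top stop [(array([110.1,   2.9,  51.2]), 0.58)]
wrist board [(array([-10.4,  68.1,  89.7]), 0.62)]
wrist board_edge [(array([ -7. , 134.7, 117.4]), 0.83)]
wrist stop [(array([109.4,   1.6,  51.1]), 0.88)]
```

View pics/wrist6.png

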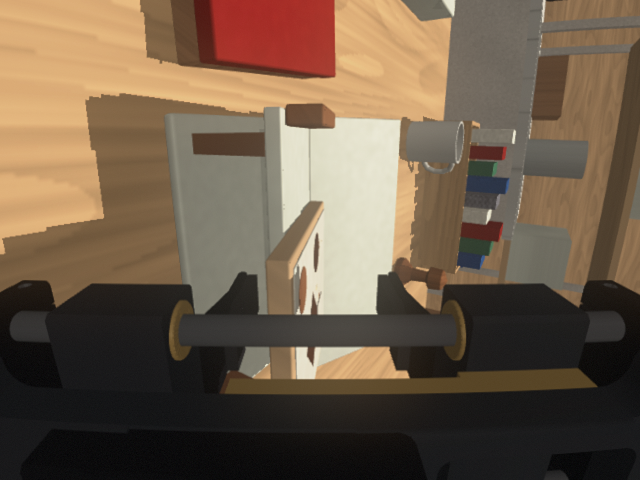

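The wrist view shows the board lying on the left wing, its edge face at columns 268–297 against the rim, with the open fingers clear on both sides. Next I retreat and go to the near edge for the push.

Run:
```python
from turn import *
k,D=fit();q=D[-1][0]
s=read_state();p0,R0=np.array(s['position']),np.array(s['tcp_rot'])
pa=p0-R0[:,2]*.075
un=np.array([0,-s_,c_]) if False else np.array([0,-np.sin(np.radians(25)),np.cos(np.radians(25))]);us=np.array([0,np.cos(np.radians(25)),np.sin(np.radians(25))])
Rp=S@np.c_[[1,0,0],-us,-un]
def pp(x,u,n): return O+S@(np.array([x,0,.05])+us*u+un*n)
pc=pp(-.100,.055,.045); pb=pc+np.array([0.03,.04,.12])
for p,R in((pa,R0),(pa+[0,0,.1],R0),(pb,Rp),(pc,Rp)): q,c=ik(p,R,k,q);print(c.round(2),q.round(0),p.round(3))
print(Rp.round(3))
e=rows([(pa,R0,3),(pa+np.array([0,0,.1]),R0,3)])
rows([(pb,Rp,14),(pc,Rp,5)],e)
```

```text
0.0 [ 26.  48.  84. -51.  85. 137.] [0.546 0.112 0.157]
0.0 [ 26.  40.  81. -51.  92. 129.] [0.546 0.112 0.257]
0.0 [-28.  18. 104.  23.  72.  50.] [0.449 0.018 0.234]
0.0 [-35.  30. 113.  24.  55.  37.] [ 0.419 -0.022  0.114]
[[ 1.     0.024 -0.011]
 [ 0.026 -0.906  0.422]
 [ 0.    -0.423 -0.906]]
0 0 -25 0 0 0 F; 0 0 -25 0 0 0 F; 0 0 -25 0 0 0 F; 0 28 -17 0 0 0 F; 0 29 -18 0 0 0 F; 0 28 -17 0 0 0 F; 6
-7 2 6 0.1 0 0 F; -7 3 6 0.1 0 0 F; -7 3 6 0.1 0 0 F; -7 4 6 0.11 0 0 F; -7 4 5 0.1 0 0 F; -7 5 5 0.11 0 0 F; -7 5 4 0.1 0 0 F; -7 6 3 0.11 0 0 F; -7 6 3 0.1 0 0 F; -7 6 2 0.11 0 0 F; -7 7 1 0.1 0 0 F; -7 7 1 0.11 0 0 F; -7 7 0 0.1 0 0 F; -8 6 0 0.11 0 0 F; -6 17 18 0 0 0 F; -6 18 18 0 0 0 F; -6 17 18 0 0 0 F; -6 18 19 0 0 0 F; -7 17 18 0 0 0 F; 19
```

```bash
python3 -m jog '0 0 -25 0 0 0 60; 0 0 -25 0 0 0 60; 0 0 -25 0 0 0 60; 0 28 -17 0 0 0 0; 0 29 -18 0 0 0 0; 0 28 -17 0 0 0 0'; python3 -m jog '-7 2 6 0.1 0 0 0; -7 3 6 0.1 0 0 0; -7 3 6 0.1 0 0 0; -7 4 6 0.11 0 0 0; -7 4 5 0.1 0 0 0; -7 5 5 0.11 0 0 0; -7 5 4 0.1 0 0 0; -7 6 3 0.11 0 0 0; -7 6 3 0.1 0 0 0; -7 6 2 0.11 0 0 0; -7 7 1 0.1 0 0 0; -7 7 1 0.11 0 0 0'; python3 -m jog '-7 7 0 0.1 0 0 0; -8 6 0 0.11 0 0 0; -6 17 18 0 0 0 0; -6 18 18 0 0 0 0; -6 17 18 0 0 0 0; -6 18 19 0 0 0 0; -7 17 18 0 0 0 0; 0 0 0 0 0 0 0; 0 0 0 0 0 0 0'; python3 log.py
python3 - <<'E'
from turn import *
from rig import *
import cv2
s=read_state()
us=np.array([0,np.cos(np.radians(25)),np.sin(np.radians(25))]);un=np.array([0,-us[2],us[1]])
v=S.T@(np.array(s['position'])-O)-[0,0,.05];print('x u n',(np.array([v[0],v@us,v@un])*1000).round(1))
print(S.T@s['tcp_rot'])
d=capture('scene');i=d['color'][140:300,180:420,::-1];cv2.imwrite('pics/s7.png',cv2.resize(i,None,fx=3,fy=3,interpolation=cv2.INTER_CUBIC))
for n in('board','board_edge'):print(n,[((S.T@(np.array(q['at'])-O)*1000).round(1),round(q['conf'],2)) for q in place_of('scene',n)[:1]])
E
```

```text
time_s: 18.95
position: [0.5459, 0.1119, 0.2577]
tcp_rot: [[1.0, 0.012, 0.02], [0.023, -0.523, -0.852], [0.0, 0.852, -0.524]]
force: [0.0, -0.0, -0.6]
opening: 0.432
grasp_force: 0.0
time_s: 20.45
position: [0.4635, 0.0314, 0.2378]
tcp_rot: [[1.0, 0.023, -0.004], [0.024, -0.973, 0.231], [0.002, -0.231, -0.973]]
force: [-0.2, 0.2, -0.5]
opening: 0.005
grasp_force: 0.0
time_s: 21.58
position: [0.4196, -0.0218, 0.1149]
tcp_rot: [[1.0, 0.021, -0.009], [0.023, -0.904, 0.426], [0.001, -0.426, -0.905]]
force: [0.0, 0.9, -0.8]
opening: 0.003
grasp_force: 0.0
J [-34.9, 29.5, 113.0, 24.7, 55.6, 36.5] F [ 0.   0.9 -0.8] M [-0.22  0.02 -0.  ]
x u n [-99.6  55.3  45.8]
[[ 0.99999423 -0.00236598  0.0024396 ]
 [-0.00318013 -0.9046087   0.42623114]
 [ 0.00119843 -0.42623643 -0.904611  ]]
board [(array([-10.7,  63.6,  88.7]), 0.76)]
board_edge [(array([-12.5, 136.8, 113.9]), 0.64)]
```

View pics/s7.png

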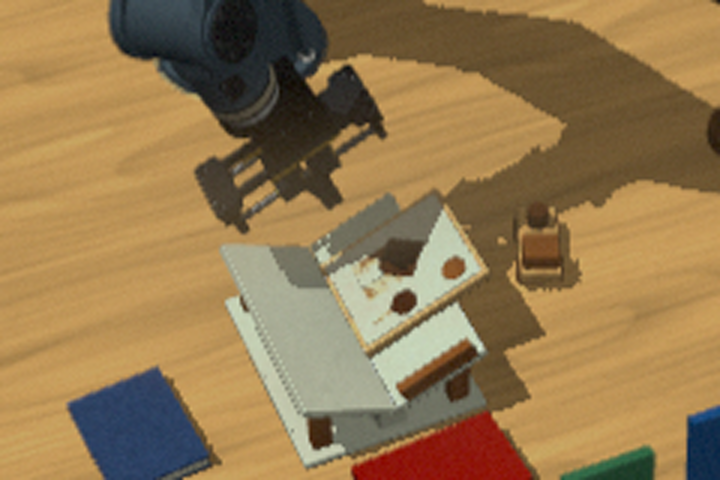

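The board lies flush on the left wing, picture up, and the closed fingertips hover at crop (335,205) near its near edge. Guarded descent next.

```bash
python3 -m jog '0 0 5 0 0 0 0; 0 0 5 0 0 0 0; 0 0 5 0 0 0 0; 0 0 3 0 0 0 0; 0 0 0 0 0 0 0'|grep -E 'pos|force';for i in 1; do python3 -m jog '0 0 5 0 0 0 0; 0 0 5 0 0 0 0; 0 0 0 0 0 0 0'|grep -E 'pos|force'; done
python3 - <<'E'
from plan import *
from rig import *
import cv2
d=capture("scene");s=read_state();K=np.array(d['camera_matrix']);R,t=np.array(d['R']),np.array(d['t']);Rt=np.array(s['tcp_rot']);p=np.array(s['position'])
def pr(X): return cv2.projectPoints(np.asarray(X,float)[None],cv2.Rodrigues(R)[0],t,K,np.array(d['distortion']))[0].ravel().round(1)
for z in(-20,-10,0,10,22): print(z,((pr(p+Rt@[0,0,z/1000])-[180,140])*3).round())
i=d['color'][140:300,180:420,::-1];cv2.imwrite('pics/s8.png',cv2.resize(i,None,fx=3,fy=3,interpolation=cv2.INTER_CUBIC))
E
```

```text
position: [0.4188, -0.014, 0.0978]
force: [0.3, -0.0, -0.7]
grasp_force: 0.0
position: [0.4186, -0.0096, 0.0888]
force: [0.0, 0.9, -0.1]
grasp_force: 0.0
-20 [344. 212.]
-10 [347. 217.]
0 [352. 222.]
10 [356. 226.]
22 [360. 232.]
```

View pics/s8.png

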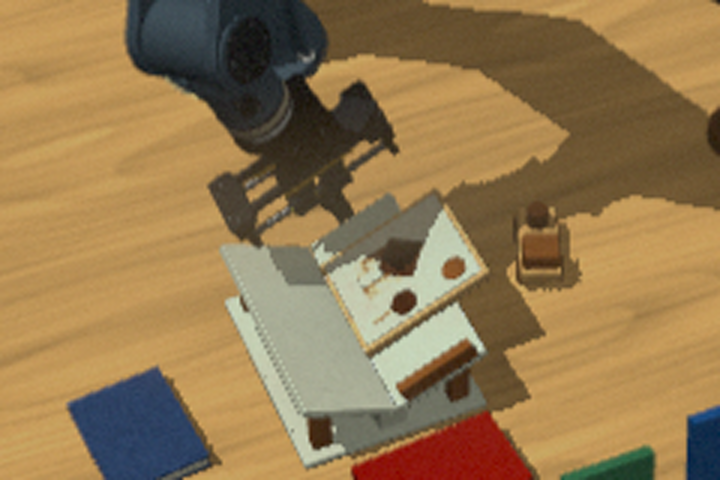

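Fingertips are at crop (350,220), still about 20 mm off the wing, and the gripper body is clear of the right wing. I've now viewed 12 pictures, two over the limit of 10, so from here I use numbers only.

```bash
python3 -m jog '0 0 4 0 0 0 0; 0 0 4 0 0 0 0; 0 0 0 0 0 0 0'|grep -E 'pos|^force';python3 -m jog '0 0 3 0 0 0 0; 0 0 0 0 0 0 0'|grep -E 'pos|^force'; python3 -m jog '0 0 2 0 0 0 0; 0 0 0 0 0 0 0'|grep -E 'pos|^force'
```

```text
position: [0.4186, -0.0062, 0.0816]
force: [-0.6, -0.0, 1.7]
position: [0.4187, -0.0051, 0.079]
force: [-0.1, -0.1, -0.4]
position: [0.4187, -0.0043, 0.0772]
force: [-0.9, 0.6, 0.7]
```

```bash
for i in 1; do python3 -m jog '0 0 2 0 0 0 0; 0 0 0 0 0 0 0'|grep -E 'pos|^force';python3 -m jog '0 0 2 0 0 0 0; 0 0 0 0 0 0 0'|grep -E 'pos|^force'; python3 -m jog '0 0 2 0 0 0 0; 0 0 0 0 0 0 0'|grep -E 'pos|^force'; done
```

```text
position: [0.4187, -0.0034, 0.0754]
force: [0.7, -0.2, -0.7]
position: [0.4187, -0.0026, 0.0736]
force: [0.6, 0.7, -0.1]
position: [0.4186, -0.0017, 0.0718]
force: [0.2, 1.5, 0.0]
```

```bash
python3 -m jog '0 0 2 0 0 0 0; 0 0 0 0 0 0 0'|grep -E 'pos|^force';python3 -m jog '0 0 2 0 0 0 0; 0 0 0 0 0 0 0'|grep -E 'pos|^force'
```

```text
position: [0.4186, -0.0009, 0.07]
force: [-0.6, -0.0, -0.6]
position: [0.4186, -0.0, 0.0682]
force: [0.3, 0.4, 1.0]
```

Run:
```python
from plan import *
from rig import *
s=read_state()
us=np.array([0,np.cos(np.radians(25)),np.sin(np.radians(25))]);un=np.array([0,-us[2],us[1]])
v=S.T@(np.array(s['position'])-O)-[0,0,.05];print('x u n',(np.array([v[0],v@us,v@un])*1000).round(1),s['time_s'],s['moment'])
```

```text
x u n [-100.1   55.4   -5.8] 24.9 [-0.26588188  0.00480806 -0.00311411]
```

```bash
python3 -m jog '0 0 2 0 0 0 0; 0 0 0 0 0 0 0'|grep -E 'pos|^force';python3 -m jog '0 0 1 0 0 0 0; 0 0 0 0 0 0 0'|grep -E 'pos|^force'
```

```text
position: [0.4186, 0.0009, 0.0663]
force: [-0.2, 0.5, -0.1]
position: [0.4186, 0.0012, 0.0655]
force: [0.3, -0.7, -0.9]
```

```bash
python3 -m jog '0 0 2 0 0 0 0; 0 0 0 0 0 0 0'|grep -E 'pos|^force'
```

```text
position: [0.4185, 0.0021, 0.0636]
force: [-0.0, 0.8, 0.5]
```

```bash
python3 -m jog '0 0 2 0 0 0 0; 0 0 0 0 0 0 0'|grep -E 'pos|^force'
```

```text
position: [0.4185, 0.003, 0.0618]
force: [0.7, 0.4, 0.1]
```

```bash
python3 -m jog '0 0 1 0 0 0 0; 0 0 0 0 0 0 0'|grep -E 'pos|^force'
```

```text
position: [0.4186, 0.0034, 0.061]
force: [0.3, -0.1, 0.2]
```

```bash
python3 -m jog '0 0 1 0 0 0 0; 0 0 0 0 0 0 0'|grep -E 'pos|^force'
```

```text
position: [0.4186, 0.0038, 0.0601]
force: [-0.4, 0.4, 0.3]
```

```bash
python3 -m jog '0 0 1 0 0 0 0; 0 0 0 0 0 0 0'|grep -E 'pos|^force'
```

```text
position: [0.4186, 0.0042, 0.0592]
force: [-0.6, 0.3, 0.2]
```

```bash
python3 -m jog '0 0 1 0 0 0 0; 0 0 0 0 0 0 0'|grep -E 'pos|^force'
```

```text
position: [0.4186, 0.0043, 0.0589]
force: [-1.6, -2.5, 7.3]
```

```bash
python3 -m jog '0 0 1 0 0 0 0; 0 0 0 0 0 0 0'|grep -E 'pos|^force'
```

```text
position: [0.4187, 0.0043, 0.0588]
force: [-3.2, -6.7, 17.3]
```

```bash
python3 -m jog '0 0 1 0 0 0 0; 0 0 0 0 0 0 0'|grep -E 'pos|^force'
python3 - <<'E'
from rig import *
import cv2,numpy as np
d=capture('scene');i=d['color'][195:240,290:312].astype(int)
# dark finger pixels vs stand
for r in range(203,232): print(r,''.join('#' if v<150 else '.' if v>450 else '+' for v in d['color'][r,270:325].astype(int).sum(1)))
E
```

```text
position: [0.4187, 0.0044, 0.0588]
force: [-5.4, -10.8, 28.0]
203 +++++++++++++####++++++++++++++++++++++++++++++++++++++
204 ++++++++#++#++#++++++++++++++#+++++++++++++++++++++++++
205 ++++++++++++++++++++++++++++#++++++++++++++++++++++++++
206 +++++++++++++++++++++++++++++++++++++++++++++++++++++++
207 +++++++++++++++++++++++++++++++++++++++++++++++++++++++
208 +++++++++++++++++++++++++++++++++++++++++++++++++++++++
209 +++++++++++++++++++++++++++++++++++++++++++++++++++++++
210 +++++++++++++++++++++++++++++++++++++++++++++++++++++++
211 +++++++++++++++++++++++#+++++++++++++++++++++++++++++++
212 +++++++++++++++++++++++++++++++++++++++++++++++++++++++
213 ++++++++++++++++++++++++++++++++++++++++++++++++++++++.
214 ++++++++++++++++++++++++++++++++++++++++++++++++++++++.
215 +++++++++++++++++++++++++++++++++++++++++++++++++++++..
216 ++++++++++++++++++++++++++++++++++++++++++++++++++++...
217 ++++++++++++++++++++++++++++++++++++++++++++++++++++...
218 ++++++++++++++++++++++++++++++++++++++++++++++++++++...
219 ++++++++++++++++.++++++++++++++++++++++++++++++++++....
220 ++++++++++++++++++++++++++++++++++++++++++++++++++++...
221 +++++++++++++.++..++++++++++++++++++++++++++++++++++...
222 ++++++++++++++++.++++++++++++++++++++++++++++++++++....
223 ++++++++++++++.....++.++++++++++++++++++++++##+++++....
224 ++++++++++++++.........+++++++++++++++++++##++++++.....
225 +++++++++++++++.......+++++++..+++++++++#+#++##+++.....
226 ++++++++++++++++....++++++++...+++++++#+++####++++.....
227 ++++++++++++++++..++++++.+..........++###++##++++......
228 +++++++++++++++++++++++.............+++######++++......
229 .++++++++++++++++++++...............+++++##++++++......
230 ..++++++++++++++++++.................+++++++++++.......
231 ..+++++++++++++++++..................+++++++++++.......
```

Wing contact is at n ≈ −17: the reaction is along the left wing's normal, so it is the fingertips. I back off to about 4 mm above the wing and start sliding.

```bash
python3 -m jog '0 0 -4 0 0 0 0; 0 0 -3 0 0 0 0; 0 0 0 0 0 0 0; 3 0 0 0 0 0 0; 3 0 0 0 0 0 0; 3 0 0 0 0 0 0; 2 0 0 0 0 0 0; 2 0 0 0 0 0 0; 2 0 0 0 0 0 0; 2 0 0 0 0 0 0; 2 0 0 0 0 0 0; 2 0 0 0 0 0 0' | grep -E 'pos|force'; python3 -m jog '3 0 0 0 0 0 0; 3 0 0 0 0 0 0; 3 0 0 0 0 0 0; 3 0 0 0 0 0 0; 3 0 0 0 0 0 0; 3 0 0 0 0 0 0; 2 0 0 0 0 0 0; 0 0 0 0 0 0 0'| grep -E 'time|pos|force'
cat > chk.py <<'E'
from plan import *
from rig import *
s=read_state()
us=np.array([0,np.cos(np.radians(25)),np.sin(np.radians(25))]);un=np.array([0,-us[2],us[1]])
v=S.T@(np.array(s['position'])-O)-[0,0,.05];print('x u n',(np.array([v[0],v@us,v@un])*1000).round(1),s['force'].round(1))
for c in('scene','top'):
  capture(c)
  for n in('board','board_edge','stop'):print(c,n,[((S.T@(np.array(q['at'])-O)*1000).round(1),round(q['conf'],2)) for q in place_of(c,n)[:1]])
E
python3 chk.py
```

```text
position: [0.4397, 0.0029, 0.0628]
force: [-0.7, -0.1, -0.5]
grasp_force: 0.5
time_s: 29.95
position: [0.4601, 0.0033, 0.0629]
force: [0.0, -0.3, 0.0]
grasp_force: 0.0
x u n [-58.5  55.2 -11.5] [ 0.  -0.3  0. ]
scene board [(array([19.2, 66. , 87.5]), 0.66)]
scene board_edge [(array([ 18.8, 135. , 118.2]), 0.85)]
scene stop [(array([-168.8, -409.3,   -4.4]), 0.7)]
top board [(array([16.4, 62.4, 84.5]), 0.62)]
top board_edge [(array([ 16.4, 132.9, 114.9]), 0.96)]
top stop [(array([110.6,   5.2,  51.7]), 0.49)]
```

```bash
python3 -m jog '3 0 0 0 0 0 0; 3 0 0 0 0 0 0; 3 0 0 0 0 0 0; 2 0 0 0 0 0 0; 2 0 0 0 0 0 0; 2 0 0 0 0 0 0; 2 0 0 0 0 0 0; 1 0 0 0 0 0 0; 0 0 0 0 0 0 0'| grep -E 'pos|force'; python3 chk.py
```

```text
position: [0.4779, 0.0038, 0.0629]
force: [-1.6, -0.3, -1.3]
grasp_force: 0.4
x u n [-40.7  55.2 -11.5] [-1.6 -0.3 -1.3]
scene board [(array([37.3, 66.4, 86.8]), 0.97)]
scene board_edge [(array([ 37.7, 134.5, 118.5]), 0.73)]
scene stop [(array([110.3,   3.2,  51.3]), 0.64)]
top board []
top board_edge [(array([ 35.7, 131.8, 114. ]), 0.88)]
top stop [(array([111.6,   4.6,  49.2]), 0.62)]
```

```bash
python3 -m jog '1 0 0 0 0 0 0; 1 0 0 0 0 0 0; 1 0 0 0 0 0 0; 1 0 0 0 0 0 0; 0 0 0 0 0 0 0'| grep -E 'pos|^force'
```

```text
position: [0.4818, 0.0039, 0.0628]
force: [-0.8, 0.5, -0.9]
```

```bash
python3 -m jog '0.5 0 0 0 0 0 0; 0.5 0 0 0 0 0 0'| grep -E 'pos|^force'
```

```text
position: [0.4826, 0.0039, 0.0629]
force: [-0.8, 0.2, -0.5]
```

```bash
python3 -m jog '0.5 0 0 0 0 0 0; 0.5 0 0 0 0 0 0'| grep -E 'pos|^force'
```

```text
position: [0.4836, 0.0039, 0.0629]
force: [-0.8, 0.6, 0.5]
```

```bash
python3 -m jog '0.5 0 0 0 0 0 0; 0.5 0 0 0 0 0 0'| grep -E 'pos|^force'
```

```text
position: [0.4846, 0.004, 0.0629]
force: [-1.2, 0.8, 0.7]
```

```bash
python3 -m jog '0.5 0 0 0 0 0 0; 0 0 0 0 0 0 0'| grep -E 'pos|^force'
```

```text
position: [0.4852, 0.004, 0.0629]
force: [-1.5, -0.9, 0.6]
```

```bash
python3 -m jog '0.5 0 0 0 0 0 0; 0 0 0 0 0 0 0'| grep -E 'time|pos|^force'
```

```text
time_s: 33.75
position: [0.4857, 0.004, 0.0629]
force: [-1.3, 0.3, -0.1]
```

```bash
python3 -m jog '0.5 0 0 0 0 0 0; 0 0 0 0 0 0 0'| grep -E 'time|pos|^force'
```

```text
time_s: 34.0
position: [0.4862, 0.004, 0.0628]
force: [-0.7, -0.6, 0.9]
```

```bash
python3 -m jog '0.5 0 0 0 0 0 0; 0 0 0 0 0 0 0'| grep -E 'pos|^force'
```

```text
position: [0.4867, 0.004, 0.0629]
force: [-2.1, 0.2, 0.8]
```

```bash
python3 -m jog '0.5 0 0 0 0 0 0; 0 0 0 0 0 0 0'| grep -E 'pos|^force'
```

```text
position: [0.4872, 0.004, 0.0628]
force: [-0.5, 0.3, -0.3]
```

```bash
python3 -m jog '0.5 0 0 0 0 0 0; 0 0 0 0 0 0 0'| grep -E 'pos|^force'
```

```text
position: [0.4877, 0.004, 0.0629]
force: [-1.4, 0.3, -0.0]
```

```bash
python3 -m jog '0.5 0 0 0 0 0 0; 0 0 0 0 0 0 0'| grep -E 'pos|^force'
```

```text
position: [0.4882, 0.004, 0.0629]
force: [-1.9, -0.7, 0.4]
```

```bash
python3 -m jog '0.5 0 0 0 0 0 0; 0 0 0 0 0 0 0'| grep -E 'pos|^force'; python3 chk.py
```

```text
position: [0.4886, 0.004, 0.0629]
force: [-1.0, -0.3, -1.4]
x u n [-30.   55.1 -11.5] [-1.  -0.3 -1.4]
scene board [(array([48.9, 65.6, 88.5]), 0.97)]
scene board_edge [(array([ 47. , 133.6, 117. ]), 0.59)]
scene stop [(array([113.3,   1.9,  51.3]), 0.76)]
top board [(array([44.4, 63.8, 84.3]), 0.57)]
top board_edge [(array([ 47.2, 132.8, 114.7]), 0.95)]
top stop [(array([109.1,   4. ,  51.8]), 0.46)]
```

```bash
python3 -m jog '0.5 0 0 0 0 0 0; 0 0 0 0 0 0 0'| grep -E 'pos|^force'
```

```text
position: [0.4886, 0.0041, 0.0629]
force: [-4.1, -1.4, 0.5]
```

```bash
python3 -m jog '0.5 0 0 0 0 0 0; 0 0 0 0 0 0 0'| grep -E 'pos|^force'
```

```text
position: [0.4886, 0.0041, 0.0628]
force: [-4.3, -2.7, 2.0]
```

```bash
python3 -m jog '0.5 0 0 0 0 0 0; 0 0 0 0 0 0 0'| grep -E 'pos|^force'
```

```text
position: [0.4886, 0.0042, 0.0628]
force: [-6.0, -2.7, 2.6]
```

```bash
python3 -m jog '0.5 0 0 0 0 0 0; 0 0 0 0 0 0 0'| grep -E 'pos|^force'
```

```text
position: [0.4886, 0.0042, 0.0628]
force: [-6.4, -4.6, 3.5]
```

```bash
python3 -m jog '0.4 0.4 -0.5 0 0 0 0; 0 0 0 0 0 0 0'| grep -E 'pos|^force'
python3 - <<'E'
from rig import *
s=[read_state()['force'] for _ in range(3)];print(s)
E
```

```text
position: [0.4886, 0.0042, 0.0629]
force: [-7.0, -2.0, 1.8]
[array([-6.96851685, -2.03448529,  1.83934074]), array([-6.96851685, -2.03448529,  1.83934074]), array([-6.96851685, -2.03448529,  1.83934074])]
```

```bash
python3 -m jog '0.5 0.2 -0.3 0 0 0 0; 0.5 0.3 -0.3 0 0 0 0; 0 0 0 0 0 0 0'| grep -E 'pos|^force'
```

```text
position: [0.4886, 0.0041, 0.063]
force: [-7.9, -2.0, -0.4]
```

```bash
python3 -m jog '0.5 0.2 -0.1 0 0 0 0; 0.3 0.1 -0.1 0 0 0 0; 0 0 0 0 0 0 0'| grep -E 'time|pos|^force'
```

```text
time_s: 37.65
position: [0.4886, 0.0041, 0.063]
force: [-8.6, -0.5, 0.9]
```

```bash
python3 -m jog '0.4 0.1 0 0 0 0 0; 0 0 0 0 0 0 0; 0 0 0 0 0 0 0'| grep -E 'time|pos|^force';python3 -m jog '0 0 0 0 0 0 0; 0 0 0 0 0 0 0'| grep -E 'time|pos|^force';python3 -m jog '0 0 0 0 0 0 0; 0 0 0 0 0 0 0; 0 0 0 0 0 0 0'| grep -E 'time|pos|^force'
```

```text
time_s: 38.02
position: [0.4886, 0.0041, 0.063]
force: [-9.5, -1.7, 0.5]
time_s: 38.28
position: [0.4886, 0.0041, 0.063]
force: [-9.5, -1.6, 1.2]
time_s: 38.65
position: [0.4886, 0.0041, 0.063]
force: [-9.2, -1.9, -0.4]
```

```bash
python3 -m jog '0.3 0 0 0 0 0 0; 0 0 0 0 0 0 0; 0 0 0 0 0 0 0'| grep -E 'time|^force';python3 -m jog '0 0 0 0 0 0 0; 0 0 0 0 0 0 0; 0 0 0 0 0 0 0; 0 0 0 0 0 0 0'| grep -E 'time|^force'; python3 -m jog '-1 0 0 0 0 0 0; -1 0 0 0 0 0 0; -1 0 0 0 0 0 0; -1 0 0 0 0 0 0; -2 0 0 0 0 0 0; -3 0 0 0 0 0 0; -5 0 0 0 0 0 0; -8 0 0 0 0 0 0; -10 0 0 0 0 0 0; 0 0 0 0 0 0 0'; python3 chk.py
```

```text
time_s: 39.02
force: [-9.4, -1.8, 0.6]
time_s: 39.52
force: [-9.3, -3.0, 1.0]
time_s: 40.78
position: [0.4604, 0.002, 0.0636]
tcp_rot: [[1.0, 0.02, -0.01], [0.022, -0.904, 0.427], [-0.001, -0.427, -0.904]]
force: [0.3, 0.6, 0.2]
opening: 0.008
grasp_force: 0.0
x u n [-58.2  54.2 -10.3] [0.3 0.6 0.2]
scene board [(array([48.8, 65.1, 88.5]), 0.73)]
scene board_edge [(array([ 46. , 136.6, 115. ]), 0.72)]
scene stop [(array([-3.5,  0.3, -0.6]), 0.71)]
top board [(array([43.7, 62.9, 84.7]), 0.93)]
top board_edge [(array([ 44.1, 132. , 114.9]), 0.6)]
top stop [(array([109.6,   2.2,  51.4]), 0.58)]
```

```bash
python3 -m jog '-3 0 -15 0 0 0 0; -5 0 -20 0 0 0 0; -10 0 -30 0 0 0 0; -10 0 -30 0 0 0 0; -10 0 -30 0 0 0 0; 0 0 0 0 0 0 0'|grep -E 'time|pos|^force'
python3 - <<'E'
from rig import *; from geo import *
from scipy.optimize import minimize
P=[.520,-.050,np.radians(1.5)]
g=lambda a:cv2.GaussianBlur(a.astype(np.float32),(0,0),1.5)
for c in('scene','top'):
    d=capture(c);m=trace(c,'board')
    if not m: print(c,'none');continue
    A=g(m[0]['pixels'])
    def cost(q):
        b=box(-.065,.065,-.075,.075,0,.012);a=q[2]/100;ca,sa=np.cos(a),np.sin(a)
        bb=np.c_[b[:,0]*ca-b[:,1]*sa+q[0]/1e3,b[:,0]*sa+b[:,1]*ca+q[1]/1e3,b[:,2]]
        return ((A-g(sil(d,P,[wing(bb,1)])))**2).sum()
    q0=np.array([45,76,0.]);r=minimize(cost,q0,method='Nelder-Mead',options=dict(initial_simplex=np.vstack([q0,q0+[4,0,0],q0+[0,4,0],q0+[0,0,4]]),maxiter=120))
    print(c,'board x,u,yaw(deg)',r.x[:2].round(1),np.degrees(r.x[2]/100).round(2),round(r.fun,1))
    for n in('train','book','game','mug','tin','pawn','stack'):print(n,[np.round(q['at'],3).tolist() for q in place_of(c,n)[:1]])
E
```

```text
time_s: 41.92
position: [0.4256, -0.0542, 0.1784]
force: [-0.4, -1.5, -0.2]
scene board x,u,yaw(deg) [37.  73.7] -0.52 52.8
train [[0.471, 0.187, 0.001]]
book [[0.545, -0.289, -0.002]]
game [[0.722, -0.03, -0.003]]
mug [[0.622, -0.494, 0.004]]
tin [[0.625, 0.46, 0.002]]
pawn [[0.361, -0.462, 0.002]]
stack [[0.387, 0.502, 0.0]]
top board x,u,yaw(deg) [45.7 76.1] 0.64 5.3
train [[0.474, 0.188, 0.0]]
book [[0.547, -0.287, -0.002]]
game [[0.724, -0.037, 0.007]]
mug [[0.625, -0.491, -0.0]]
tin [[0.62, 0.462, 0.001]]
pawn [[0.362, -0.464, 0.001]]
stack [[0.385, 0.493, -0.0]]
```

```bash
python3 -c "
from rig import *
print(hand_in())"
```

```text
the job is handed in; nothing more can be done
None
```

The board is turned over, picture up, on the left wing and resting against the stop, where I held it at about 9.5 N for over a second. The job was handed in at about 42 s, the other things are unmoved within camera accuracy, and I viewed 12 pictures instead of the allowed 10.

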